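Mark the balance points of bow blanks

ROBOT

A 6-joint arm with a two-finger parallel gripper is mounted at the origin on a cart in front of the work surface, level with it; the furniture and walls round the work are solid. World frame = base frame: x ahead of the robot, y to its left, z up, the work surface at z = 0. Lengths are in m, angles in rad, forces in N, time in s.
With the tool pointing down it reaches from about 0.35 to 0.775 m from the base axis. Payload 7.3 kg.
Tool frame: the origin (TCP) lies midway between the tips of the shut fingers; the grasp point (between the pads) lies 19 mm behind it; z points along the fingers, y is the line along which they close (so a half turn about z gives the same grasp; the last joint's range is limited). The gripper opens to 92 mm and grips with 3 to 60 N. Pads are 19 mm wide; open, the fingers measure 130 mm over their backs; the gripper's body (75 mm by 190 mm) begins 47 mm behind the grasp point.
Start: joints at [-1.406, 0.342, 1.524, -0, 1.275, -0.146], TCP at [0.161, -0.5, 0.227] pointing down, gripper open.
Joint ranges: [-2.53, 2.53], [-0.77, 2.02], [0.04, 2.7], [-1, 4.14], [0.28, 2.66], [-3.11, 3.11]. Speed limits (rad/s): [2.57, 2.57, 3.14, 3.14, 3.14, 3.14].

INTERFACE

Orientations are given as a unit quaternion [x, y, z, w].
In Python, from workcell import env, grab_frame, camera_params, workorder gives the robot as it stands.
- The arm moves only by the tool arm_command, never from a script. Its arguments are lists of equal length, an entry for each row: "linear": the shift along the tool's x, y, z in mm, a list of three; "twist": the turn about the tool's z in degrees. In form: {"linear": [[tx, ty, tz], ...], "twist": [twist, ...]}. A call has 1 to 8 rows; each row shifts and turns the commanded pose from where the row before left it, along the tool's axes as they then stand; what a row does not reach is not made up. A row lasts 1/12 s, in which the tool goes at most 41.7 mm and 7.16 degrees, less where a joint would pass 70% of its speed; a pose out of reach is approached as far as the arm can. A call is refused whole if a number of a shift passes 41.7 or a number of a turn 7.16, either way. A call with a gripper value outside its range is refused whole. "jaw" is the finger opening in mm, from 0 to 91.8, set as the call begins (left out, the last holds). The fingers move at their own pace and stop on an object; "squeeze" is the grip in N (left out, the last holds). Time passes only in rows, so rows that do not move let the fingers close. It gives the time, the measured TCP pose, the force, the opening and the grip force at its end, in the units of the state.
- env.read_state(): the state, without advancing time (a new reading comes with each control period).
- grab_frame(name): name is "side" or "top"; returns the picture (384x512x3 uint8, red, green, blue); there is no depth.
- camera_params(name): a dict with "fx", "fy", "cx", "cy" (pixels), "world_to_cam" (4x4, takes a point from world to camera coordinates). Camera axes: x right, y down, z forward; pixel columns grow to the right and rows downward; lengths in m; the calibration is good to about 2 mm. A picture is of the moment at which its call begins. camera_params takes no time and is no camera call.
- workorder.close_job(): hands the job in; it is judged then, once.
The state is a dict: "t": time; "qpos": joint angles; "qvel": joint speeds; "joint_torque": joint torques, N m; "eef_pos": TCP position; "orientation": TCP orientation; "ft_force": force on the tool from outside, world axes, zero at the start; "torque": the same for the moment, N m; "opening": finger opening in m; "finger_force": force on a finger pad.
Only numpy, scipy, OpenCV 4.12 (cv2) and the standard library are available. Lean on these libraries where they do the work, as an engineer would, in place of code of your own. Each camera call takes 0.05 s, during which the arm holds its last target. There are 200 camera calls.

TASK

Find and mark the balance point of each bow blank on the grey felt mat, longest first: lay it across the stand's knife edge, slide it along until it balances level by itself clear of the catch forks, let go of it, and press the pedal fully down so the marker inks it there. Put each blank, once inked, in the drying rack, fully down in its slot and centred lengthwise - longest in the back slot, middle one in the middle, shortest in front - so you never reach across wet ink; one size may be missing today, and its slot then stays empty. Let the pedal come back up and do not disturb the other things on the bench.

Things in the scene. Friction and masses are not known exactly. Their poses are not given: they have to be found in the camera images.
- long_blank: The longest bow blank (may be absent): dark red-brown wooden bar 11 x 11 x 330 mm, 57 g, tail end dipped in red wax. Origin in the middle of the bar; y along it toward its head, x to the side to which the head juts: in the last 16 mm before the +y end the bar is 23 mm wide (to x = 17.5 mm), with a slope before it. Starts flat (z up) on the 3 mm grey felt mat, head to the robot's left.
- middle_blank: The middle bow blank (may be absent): orange-brown wooden bar 11 x 11 x 295 mm, 57 g, tail end dipped in red wax. Origin in the middle of the bar; y along it toward its head, x to the side to which the head juts: in the last 16 mm before the +y end the bar is 23 mm wide (to x = 17.5 mm), with a slope before it. Starts flat (z up) on the 3 mm grey felt mat, head to the robot's left.
- short_blank: The shortest bow blank (may be absent): pale straw-coloured wooden bar 11 x 11 x 260 mm, 57 g, tail end dipped in red wax. Origin in the middle of the bar; y along it toward its head, x to the side to which the head juts: in the last 16 mm before the +y end the bar is 23 mm wide (to x = 17.5 mm), with a slope before it. Starts flat (z up) on the 3 mm grey felt mat, head to the robot's left.
- knife_edge (a point): Middle of the top of the stand's knife edge, 80 mm above the bench. x along the edge (36 mm long, away from the robot), y along a blank laid across it, z up. The edge is a flat 6 mm wide in y; a blank on it has its centre 5.5 mm above this point. The balance point of a blank, invisible and different for each, lies 4 to 36 mm from its middle toward the head.
- knife: The steel knife block of the stand; origin on the bench below the middle of the edge, axes as knife_edge. A blank lies level by itself when its balance point is within about 2 mm of the middle of the edge (3 mm at most); rocking dies out in a second. The stand's green base under it is fixed: 150 mm wide in y, from x = -45 to 105 mm, its top 24 mm above the bench. Beyond y = 52 mm either side is free for the gripper.
- forks: Two catch forks beside the knife edge; origin and axes as the knife's. Rubber saddles at y = 48 and -48 mm, 8 mm wide in y, tops 3 mm lower than the edge, each between two upright 6 mm pins at x = 13.5 and -13.5 mm whose ends are 12 mm higher than the edge. An unbalanced blank tips about 4 degrees and rests on the edge and one saddle.
- marker: Blue sprung marker tip, 6 mm round, under the nose of a green rocker arm 12 mm wide that comes from behind the knife; origin at its lower end. At rest it hangs over the knife edge, 43 mm above it, arm nose 12 mm in front of it: bring a blank in from the robot's side below the marker and above the fork pins, then lower it.
- pedal (a joint): The stand's spring pedal, rad: 0 up (at rest), 0.30 fully down at its stop; it springs back by itself. Through a rod and the rocker it swings the marker down: the tip meets a blank's top over the middle of the knife edge shortly before the stop (near 0.26) and presses on it with about 1.2 N at the stop.
- pedal_pad (a point): Middle of the top of the black rubber pedal pad, 46 x 44 mm, which moves with the pedal. At rest it is 58 mm above the bench and 122 mm in front (-x) of the knife edge; at the stop 34 mm above the bench and 126 mm in front. The pedal hinges 46 mm in front of the knife edge; pressing it to the stop takes about 8 N on the pad.
- back_slot (a point): Middle of the back slot of the fixed drying rack, for the longest blank: where the blank's middle comes when seated. y along the slot, x away from the robot, z up. Two pale combs, 8 mm thick, at y = 92 and -92 mm; notches 18 mm wide (24 at the mouth), floor 32 mm above the bench, tops 44 mm, 48 mm from slot to slot; board top at 12 mm. A blank's head must lie outside the combs.
- middle_slot (a point): Middle of the middle slot of the fixed drying rack, for the middle blank: where the blank's middle comes when seated. y along the slot, x away from the robot, z up. Two pale combs, 8 mm thick, at y = 92 and -92 mm; notches 18 mm wide (24 at the mouth), floor 32 mm above the bench, tops 44 mm, 48 mm from slot to slot; board top at 12 mm. A blank's head must lie outside the combs.
- front_slot (a point): Middle of the front slot of the fixed drying rack, for the shortest blank: where the blank's middle comes when seated. y along the slot, x away from the robot, z up. Two pale combs, 8 mm thick, at y = 92 and -92 mm; notches 18 mm wide (24 at the mouth), floor 32 mm above the bench, tops 44 mm, 48 mm from slot to slot; board top at 12 mm. A blank's head must lie outside the combs.
- rosin: Cake of rosin, brown disc 43 mm wide, 16 mm high. Loose, not part of the job; origin in the middle of its underside.
- cork_block: Cork block 45 x 70 x 30 mm. Loose, not part of the job; origin in the middle of its underside.
- peg_1: Black ebony peg 21 x 75 x 11 mm. Loose, not part of the job; origin in the middle of its underside.
- small_hammer: Pin hammer 56 x 228 x 21 mm. Loose, not part of the job; origin in the middle of its underside.

How it is judged:
By the outcome, as a careful person would: the job done as asked, in the order asked, and still so for the second after the job is handed in, with the robot touching nothing.
Of long_blank, middle_blank, short_blank only 2 to 3 are there at a start; the rules pass over those that are not, and their reading is None.
At some moment in a run one of long_blank, middle_blank, short_blank may be knocked a few centimetres aside while the robot is not near it.
Once in a run the grip may slacken for a moment while it holds something.
It also fails if it takes over 210 s, if anything falls off the work surface, if the arm or the gripper's body presses on something with over 40 N, if the wrist force passes 120 N, or if a joint passes its speed limit or range.

## Working session

There is one attempt and no reset: what is moved stays moved. The work goes in short steps, Python scripts to look and compute and a tool call to move; the robot and the scene stay as the last step left them, time stands still between calls to the robot, and variables do not carry over. Pictures are saved under pics/ and viewed, at most 14 in all, crops included, and the job is handed in when it is done.

Besides the shell and the picture viewer there is one more tool, called after "Emit:" by a JSON object that holds its "method" and its "body". arm_command: Moves the arm, as the interface text tells. Its arguments: {"type":"object","properties":{"linear":{"type":"array"},"twist":{"type":"array"},"jaw":{"type":"number"},"squeeze":{"type":"number"}},"required":["linear","twist"]}

```bash
mkdir -p pics; ls; python3 - <<'E'
from workcell import env, grab_frame, camera_params
import cv2,numpy as np
for n in("side","top"):
    cv2.imwrite(f"pics/{n}0.png",cv2.resize(grab_frame(n)[:,:,::-1],(800,600),interpolation=cv2.INTER_CUBIC))
    p=camera_params(n);print(n,p['fx'],p['fy'],p['cx'],p['cy'],np.round(p['world_to_cam'],3).tolist())
s=env.read_state();print(s['t'],s['eef_pos'],s['orientation'],s['ft_force'])
E
```

```text
pics
side 369.60053068299993 369.60053068299993 253.30448859127094 191.96888503369308 [[-0.994, -0.106, 0.003, 0.538], [-0.061, 0.548, -0.834, 0.132], [0.087, -0.829, -0.552, 0.964], [0.0, 0.0, 0.0, 1.0]]
top 375.9723182594356 375.9723182594356 249.25070776547975 191.53288653914 [[-0.025, -1.0, 0.0, 0.02], [-0.996, 0.025, -0.084, 0.552], [0.084, -0.002, -0.997, 1.194], [0.0, 0.0, 0.0, 1.0]]
0.1 [ 0.1605059  -0.49950041  0.22613014] [ 9.87950175e-01  1.54770909e-01 -2.34054995e-05 -6.45411312e-04] [-1.10306697 -0.17669176  0.08196952]
```

View pics/top0.png

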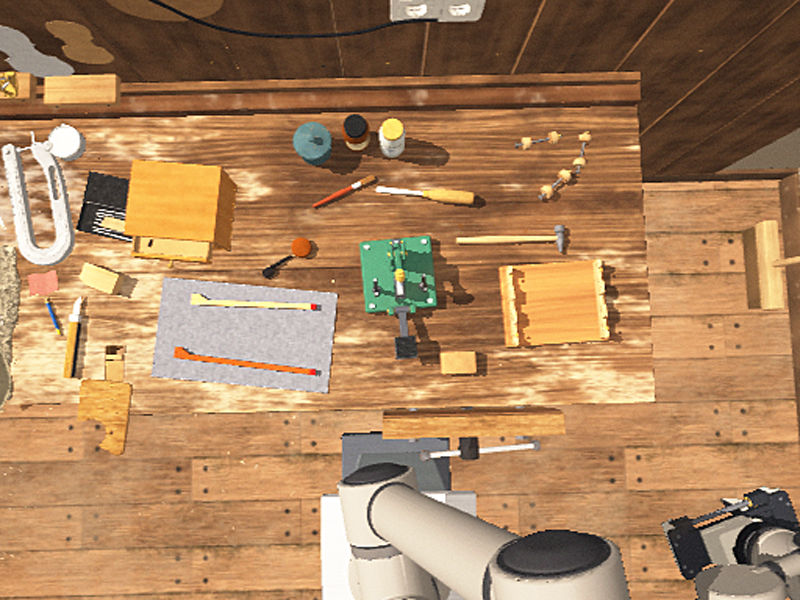

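View pics/side0.png

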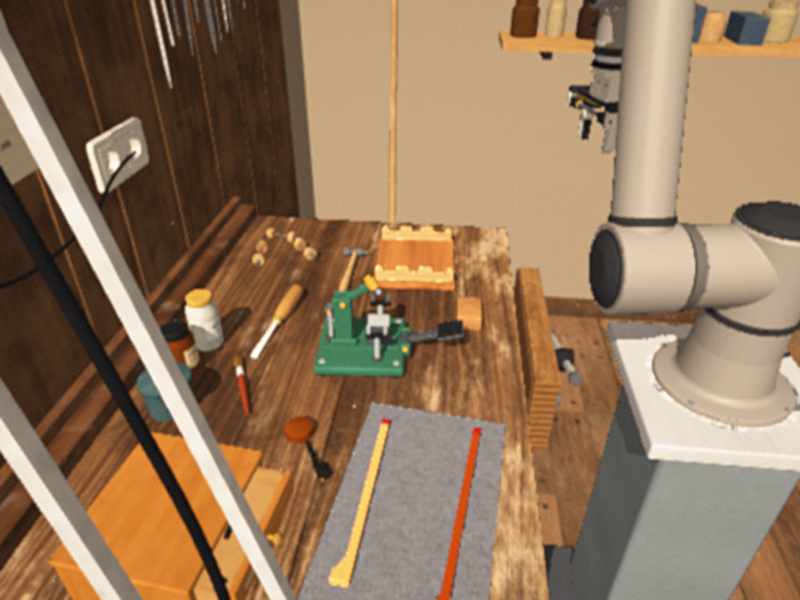

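```bash
cat > h.py <<'E'
from workcell import env, grab_frame, camera_params
import cv2,numpy as np
from scipy.spatial.transform import Rotation as R
P={n:camera_params(n) for n in("side","top")}
def ray(n,uv,z):
    p=P[n];T=np.array(p['world_to_cam']);Rm,t=T[:3,:3],T[:3,3]
    uv=np.atleast_2d(uv).astype(float)
    d=np.c_[(uv[:,0]-p['cx'])/p['fx'],(uv[:,1]-p['cy'])/p['fy'],np.ones(len(uv))]@Rm
    c=-Rm.T@t
    return (c+d*((z-c[2])/d[:,2])[:,None])[:,:2]
def proj(n,X):
    p=P[n];T=np.array(p['world_to_cam']);X=np.atleast_2d(X)@T[:3,:3].T+T[:3,3]
    return np.c_[p['fx']*X[:,0]/X[:,2]+p['cx'],p['fy']*X[:,1]/X[:,2]+p['cy']]
def hsv(im): return cv2.cvtColor(im,cv2.COLOR_RGB2HSV)
def crop(im,x0,y0,x1,y1,k,name):
    cv2.imwrite(name,cv2.resize(im[y0:y1,x0:x1,::-1],None,fx=k,fy=k,interpolation=cv2.INTER_CUBIC))
def save(n,name):
    im=grab_frame(n);np.save(name,im);return im
def state():
    s=env.read_state();print('t',round(s['t'],2),'p',np.round(s['eef_pos']*1000,1),'yaw',np.round(R.from_quat(s['orientation']).as_euler('zyx',degrees=True),1),'F',np.round(s['ft_force'],1),'op',round(s['opening']*1000,1),'ff',np.round(s['finger_force'],1));return s
E
python3 - <<'E'
from h import *
im=grab_frame("top");H=hsv(im)
g=cv2.inRange(H,(60,80,30),(90,255,255))
g[:, :220]=0
cs=max(cv2.findContours(g,0,1)[0],key=cv2.contourArea)
print('base',cv2.minAreaRect(ray("top",cs[:,0],.024).astype(np.float32)*1000), ray("top",cv2.boxPoints(cv2.minAreaRect(cs)),.024))
# mat bars
sub=np.zeros(H.shape[:2],np.uint8);sub[180:250,100:215]=1
m=cv2.inRange(H,(0,80,60),(40,255,255))*sub
for c in cv2.findContours(m,0,1)[0]:
    if cv2.contourArea(c)>50:
        q=ray("top",c[:,0],.0085);r=cv2.minAreaRect(q.astype(np.float32)*1000)
        b=im[cv2.drawContours(np.zeros_like(m),[c],0,1,-1)>0].mean(0)
        print(np.round(cv2.boxPoints(r)).tolist(),np.round(r[0]),r[1],r[2],b)
crop(im,215,140,310,260,5,'pics/a.png'); crop(im,305,150,405,235,7,'pics/b.png')
state()
for s in ("top",): print(proj(s,[[0,0,0]]))
E
```

```text
base ((601.252197265625, -11.639533996582031), (157.9954833984375, 147.05311584472656), 4.353603363037109) [[ 0.67441021  0.06790146]
 [ 0.68569539 -0.0800536 ]
 [ 0.52799889 -0.0907903 ]
 [ 0.51699817  0.05559246]]
[[365.0, 256.0], [377.0, 255.0], [392.0, 384.0], [380.0, 385.0]] [378. 320.] (129.9522247314453, 12.146917343139648) 83.27774810791016 [241.22916667 203.20833333 145.1875    ]
[[367.0, 393.0], [393.0, 390.0], [405.0, 494.0], [380.0, 497.0]] [386. 444.] (104.34866333007812, 25.488229751586914) 83.27767944335938 [229.79262673 183.92626728 128.02764977]
[[390.0, 169.0], [413.0, 165.0], [468.0, 456.0], [445.0, 461.0]] [429. 313.] (296.5050048828125, 22.780670166015625) 79.29937744140625 [241.34782609 116.88043478  40.32608696]
[[370.0, 125.0], [513.0, 123.0], [513.0, 136.0], [370.0, 138.0]] [441. 131.] (12.946288108825684, 142.36793518066406) 89.02774047851562 [188.09448819 135.79527559  88.86614173]
[[535.0, 312.0], [557.0, 308.0], [578.0, 419.0], [556.0, 423.0]] [556. 366.] (112.94032287597656, 22.102298736572266) 79.48977661132812 [240.82926829 230.8699187  151.79674797]
[[575.0, 122.0], [595.0, 121.0], [601.0, 364.0], [581.0, 365.0]] [588. 243.] (243.13743591308594, 19.796340942382812) 88.58048248291016 [162.09271523 110.32119205  70.30463576]
t 0.15 p [ 160.5 -499.6  226.2] yaw [ -17.8   -0.  -179.9] F [ 0.  -0.1  0.1] op 91.7 ff 0.0
[[255.68861466 365.45870448]]
```

View pics/a.png

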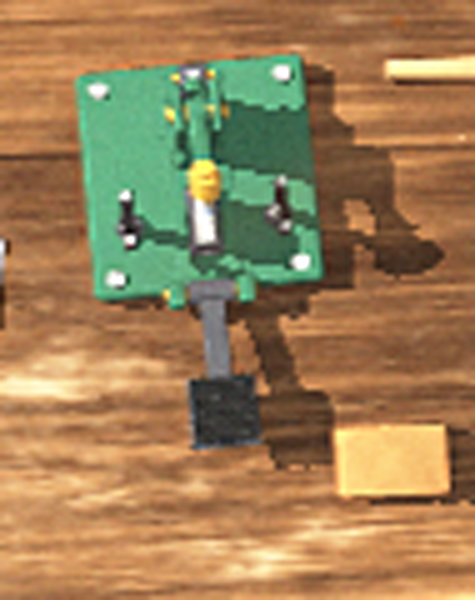

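View pics/b.png

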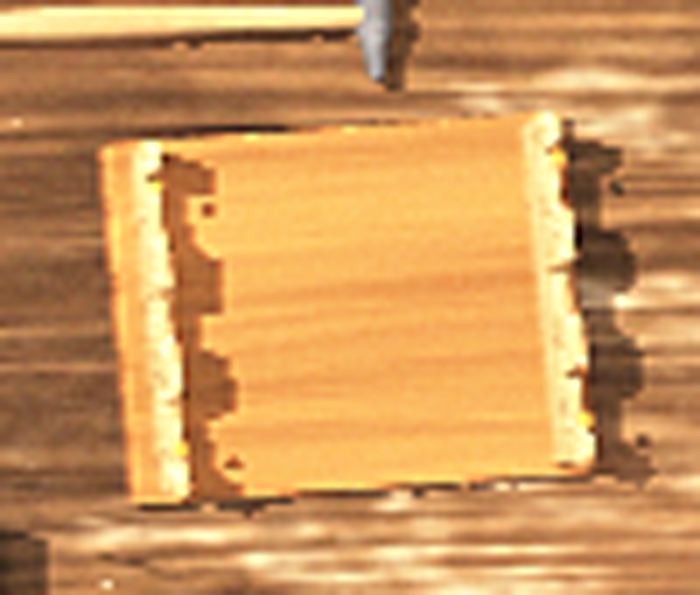

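```bash
python3 - <<'E'
from h import *
im=grab_frame("top");sd=grab_frame("side")
f=lambda a,w,h:cv2.resize(a[:,:,::-1],(w,h),interpolation=cv2.INTER_CUBIC)
A=f(im[164:228,315:340],250,600); B=f(im[160:224,375:400],250,600) 
C=f(sd[140:188,236:296],300,240);C=np.vstack([C,f(sd[180:240,200:300],300,360*0+180),np.zeros((180,300,3),np.uint8)])
cv2.imwrite('pics/c.png',np.hstack([A,B,C]))
def model(c,yaw,pts):
    a=np.deg2rad(yaw);x=np.array([np.cos(a),np.sin(a)]);y=np.array([-x[1],x[0]])
    return [np.r_[np.array(c)+p[0]*x+p[1]*y,p[2]] for p in pts]
pts=[(.105,.075,.024),(.105,-.075,.024),(-.045,-.075,.024),(-.045,.075,.024),(-.0135,.048,.092),(.0135,.048,.092),(-.0135,-.048,.092),(.0135,-.048,.092),(-.018,0,.08),(-.122,0,.058)]
print(np.round((proj("top",model((.5753,-.0140),4.2,pts))-[215,140])*5).tolist())
b=lambda u:np.array(u)/7+[305,150]
print('board',ray("top",b([(100,150),(130,503),(590,470),(545,112)]),.012).round(4).tolist())
print('comb',ray("top",b([(148,145),(178,500),(582,468),(547,115)]),.044).round(4).tolist())
E
```

```text
[[72.0, 74.0], [301.0, 51.0], [325.0, 279.0], [94.0, 302.0], [128.0, 240.0], [124.0, 196.0], [285.0, 225.0], [280.0, 181.0], [207.0, 241.0], [223.0, 410.0]]
board [[0.614, -0.2246], [0.4488, -0.2319], [0.4588, -0.4459], [0.6267, -0.4341]]
comb [[0.6114, -0.2405], [0.4497, -0.2473], [0.4595, -0.4304], [0.6207, -0.4234]]
```

View pics/c.png

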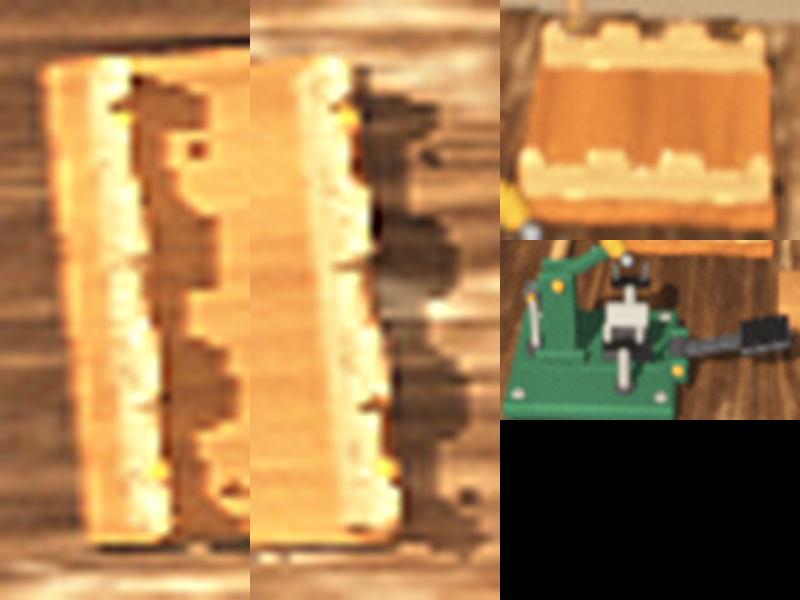

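```bash
cat >> h.py <<'E'
def pose():
    s=env.read_state();M=R.from_quat(s['orientation']).as_matrix()
    return s['eef_pos']*1000,np.degrees(np.arctan2(M[1,0],M[0,0])),s
def st():
    p,y,s=pose();print('t',round(s['t'],2),'p',p.round(1),'yaw',round(y,2),'F',s['ft_force'].round(2),'T',s['torque'].round(3),'op',round(s['opening']*1000,1),'ff',np.round(s['finger_force'],1))
def plan(wps,step=32):
    """wps: (x,y,z mm, yaw deg). Prints tool-frame rows from the measured pose."""
    p,y,s=pose();st();L=[];W=[]
    for w in wps:
        t=np.array(w[:3],float);n=max(1,int(np.ceil(max(np.linalg.norm(t-p)/step,abs(w[3]-y)/7))))
        p0,y0=p.copy(),y
        for i in range(1,n+1):
            tgt=p0+(t-p0)*i/n
            a=np.radians(y);d=tgt-p
            l=np.round([d@[np.cos(a),np.sin(a),0],d@[np.sin(a),-np.cos(a),0],-d[2]],1)
            tw=round(-((y0+(w[3]-y0)*i/n)-y),1)
            p=p+l[0]*np.array([np.cos(a),np.sin(a),0])+l[1]*np.array([np.sin(a),-np.cos(a),0])-[0,0,l[2]]
            y-=tw;L.append([float(v) for v in l]);W.append(tw)
    for i in range(0,len(L),8):print(L[i:i+8],W[i:i+8])
    print('end',p.round(1),round(y,2))
E
python3 - <<'E'
from h import *
plan([(440,-120,226,79.3),(412,255,120,79.3)],36)
E
```

```text
t 0.25 p [ 160.5 -499.7  226.4] yaw 17.81 F [0.59 0.42 0.97] T [ 0.005 -0.01   0.063] op 91.5 ff 0.0
[[27.3, -19.7, 0.0], [28.7, -17.6, 0.1], [30.0, -15.3, -0.0], [31.1, -12.9, 0.0], [32.0, -10.6, 0.0], [32.7, -8.0, 0.1], [33.2, -5.6, 0.0], [33.5, -3.0, 0.0]] [np.float64(-4.4), np.float64(-4.4), np.float64(-4.4), np.float64(-4.4), np.float64(-4.4), np.float64(-4.4), np.float64(-4.3), np.float64(-4.4)]
[[33.7, -0.4, 0.1], [33.6, 2.1, -0.0], [33.4, 4.8, 0.0], [32.8, 7.2, 0.1], [32.3, 9.8, -0.0], [31.3, 12.2, 0.0], [33.0, -8.8, 9.6], [33.1, -8.9, 9.7]] [np.float64(-4.4), np.float64(-4.4), np.float64(-4.4), np.float64(-4.4), np.float64(-4.4), np.float64(-4.4), np.float64(0.0), np.float64(0.0)]
[[33.0, -8.8, 9.6], [33.0, -8.8, 9.7], [33.1, -8.8, 9.6], [33.0, -8.9, 9.6], [33.0, -8.8, 9.7], [33.0, -8.8, 9.6], [33.1, -8.8, 9.6], [33.0, -8.9, 9.7]] [np.float64(0.0), np.float64(0.0), np.float64(0.0), np.float64(0.0), np.float64(0.0), np.float64(0.0), np.float64(0.0), np.float64(0.0)]
[[33.0, -8.8, 9.6]] [np.float64(0.0)]
end [412. 255. 120.] 79.31
```

Emit:
{"method": "arm_command", "body": {"linear": [[27.3,-19.7,0],[28.7,-17.6,0],[30,-15.3,0],[31.1,-12.9,0],[32,-10.6,0],[32.7,-8,0],[33.2,-5.6,0],[33.5,-3,0]], "twist": [-4.4,-4.4,-4.4,-4.4,-4.4,-4.4,-4.4,-4.4], "jaw": 50}}

```text
t: 0.92
eef_pos: [0.3208, -0.2814, 0.2268]
orientation: [0.894, 0.448, 0.0, 0.0]
ft_force: [-0.3, -0.6, -0.5]
opening: 0.0504
finger_force: 0.0
```

Emit:
{"method": "arm_command", "body": {"linear": [[33.7,0,0],[33.6,2,0],[33.4,5,0],[32.8,7,0],[32.3,10,0],[31.3,12,0],[33,-9,9],[33,-9,9]], "twist": [-4.4,-4.4,-4.4,-4.4,-4.4,-4.4,0,0]}}

```text
t: 1.58
eef_pos: [0.4352, -0.0506, 0.2086]
orientation: [0.769, 0.639, 0.0, 0.001]
ft_force: [0.6, 1.0, -0.1]
opening: 0.0498
finger_force: 0.0
```

Emit:
{"method": "arm_command", "body": {"linear": [[33,-9,10],[33,-9,10],[33,-9,10],[33,-9,10],[33,-9,10],[33,-9,10],[33,-9,10],[33,-9,10]], "twist": [0,0,0,0,0,0,0,0]}}

```text
t: 2.25
eef_pos: [0.4117, 0.2224, 0.1283]
orientation: [0.769, 0.639, 0.0, 0.0]
ft_force: [0.3, 0.2, 0.8]
opening: 0.0501
finger_force: 0.0
```

```bash
python3 - <<'E'
from h import *
# close look: both masks, save crops
im=grab_frame("top");sd=grab_frame("side")
q=[(390,310,8.5)]
for n,I in(("top",im),("side",sd)):
    H=hsv(I)
    m=cv2.inRange(H,(5,170,110),(16,255,255))
    for c in cv2.findContours(m,0,1)[0]:
        if cv2.contourArea(c)>40:
            r=ray(n,c[:,0],.0085)*1000
            if r[:,1].min()>100 and r[:,0].max()<560: 
                b=cv2.minAreaRect(r.astype(np.float32));print(n,np.round(cv2.boxPoints(b)).tolist(),b[1])
    m=cv2.inRange(H,(172,150,110),(180,255,255))|cv2.inRange(H,(0,200,110),(4,255,255))
    for c in cv2.findContours(m,0,1)[0]:
        if cv2.contourArea(c)>3:
            r=ray(n,c[:,0],.0085)*1000;print(n,'wax',r.mean(0).round(),cv2.contourArea(c))
a=cv2.resize(im[170:260,90:230,::-1],(700,450));cv2.imwrite('pics/d.png',a)
plan([(412,255,60,79.3)])
E
```

```text
top [[430.0, 398.0], [451.0, 392.0], [468.0, 455.0], [447.0, 460.0]] (65.15381622314453, 21.839611053466797)
top wax [406. 171.] 4.5
top wax [543. 168.] 4.0
side [[395.0, 174.0], [409.0, 172.0], [451.0, 428.0], [437.0, 430.0]] (259.5751953125, 13.73530101776123)
side wax [405. 169.] 4.0
t 2.35 p [410.6 224.3 127.3] yaw 79.68 F [-0.44 -0.79 -0.82] T [-0.028 -0.102  0.026] op 50.0 ff 0.0
[[10.1, -1.4, 22.4], [10.2, -1.3, 22.4], [10.1, -1.5, 22.5]] [np.float64(0.1), np.float64(0.2), np.float64(0.1)]
end [411.9 255.   60. ] 79.28
```

View pics/d.png

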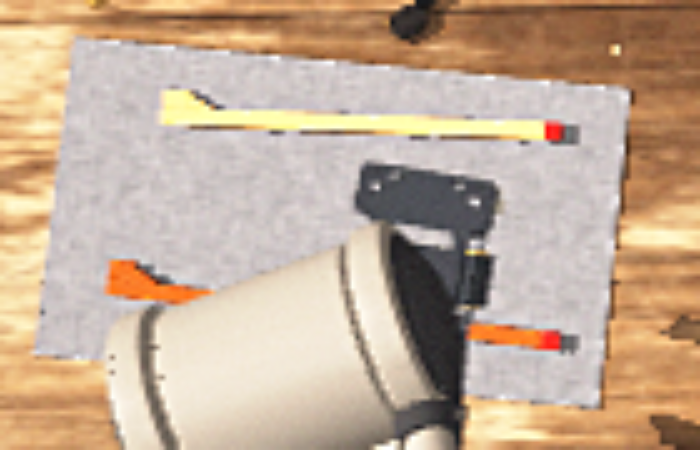

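Emit:
{"method": "arm_command", "body": {"linear": [[10,-1,25],[10,-1.5,25],[10,-1.5,25],[0,0,20],[0,0,15],[0,0,10],[0,0,0],[0,0,0]], "twist": [0,0,0,0,0,0,0,0], "jaw": 36}}

```text
t: 3.02
eef_pos: [0.4139, 0.2506, 0.0088]
orientation: [0.77, 0.639, -0.0, 0.0]
ft_force: [-0.2, -0.2, 0.4]
opening: 0.0356
finger_force: 0.0
```

```bash
python3 - <<'E'
from h import *
st()
E
```

```text
t 3.02 p [413.9 250.6   8.8] yaw 79.38 F [-0.17 -0.2   0.45] T [-0.044 -0.026  0.011] op 35.6 ff 0.0
```

Emit:
{"method": "arm_command", "body": {"linear": [[2,0,3],[0,0,0],[0,0,0]], "twist": [0,0,0], "jaw": 36}}

```text
t: 3.27
eef_pos: [0.4146, 0.2531, 0.0064]
orientation: [0.769, 0.639, 0.001, 0.0]
ft_force: [0.4, -0.0, -0.0]
opening: 0.0362
finger_force: 0.0
```

Emit:
{"method": "arm_command", "body": {"linear": [[0,0,0],[0,0,0],[0,0,0],[0,0,0],[0,0,0],[0,0,0]], "twist": [0,0,0,0,0,0], "jaw": 0, "squeeze": 30}}

```text
t: 3.77
eef_pos: [0.4142, 0.253, 0.0058]
orientation: [0.769, 0.639, 0.0, 0.0]
ft_force: [-0.4, -0.1, 2.3]
opening: 0.0107
finger_force: 29.9
```

Emit:
{"method": "arm_command", "body": {"linear": [[0,0,-10],[0,0,-20],[0,0,-25],[0,0,-25],[0,0,-25],[0,0,0],[0,0,0],[0,0,0]], "twist": [0,0,0,0,0,0,0,0]}}

```text
t: 4.43
eef_pos: [0.4135, 0.2527, 0.1104]
orientation: [0.769, 0.639, -0.0, -0.0]
ft_force: [-0.8, 0.2, -1.3]
opening: 0.0103
finger_force: 29.9
```

```bash
python3 - <<'E'
from h import *
sd=grab_frame("side");crop(sd,200,200,400,384,3.2,'pics/e.png')
T=[]
F=[]
for i in range(6):
    grab_frame("side");s=env.read_state();T.append(s['torque']);F.append(s['ft_force'])
print(np.mean(T,0).round(3),np.std(T,0).round(3),np.mean(F,0).round(2))
st()
E
```

```text
[-0.071 -0.061 -0.016] [0.022 0.016 0.026] [ 0.38 -0.36 -0.69]
t 4.78 p [413.7 252.8 110. ] yaw 79.4 F [ 0.58 -0.61 -0.43] T [-0.077 -0.083 -0.004] op 10.2 ff 29.9
```

View pics/e.png

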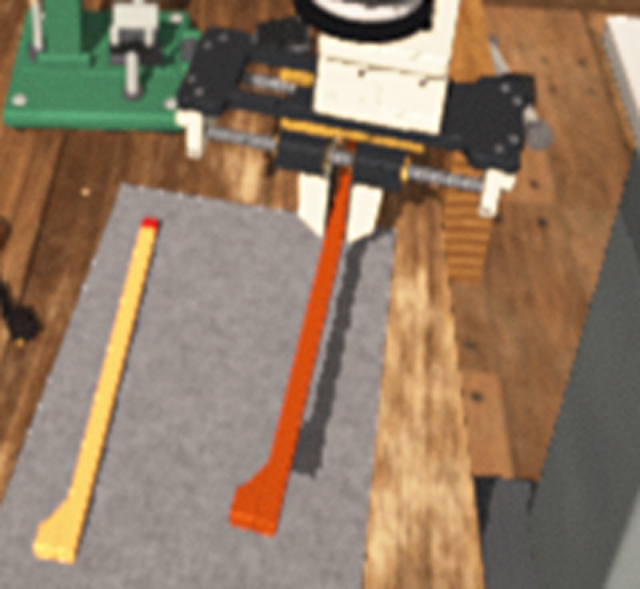

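```bash
python3 - <<'E'
from h import *
plan([(425,70,150,86),(432,-107,150,94.2),(432,-107,104,94.2)],28)
E
```

```text
t 4.78 p [413.7 252.8 110. ] yaw 79.4 F [ 0.58 -0.61 -0.43] T [-0.077 -0.083 -0.004] op 10.2 ff 29.9
[[-25.4, 6.4, -5.7], [-25.4, 6.0, -5.7], [-25.6, 5.5, -5.7], [-25.7, 5.1, -5.7], [-25.7, 4.7, -5.7], [-25.8, 4.3, -5.7], [-25.9, 3.8, -5.8], [-25.2, 2.8, 0.0]] [np.float64(-0.9), np.float64(-1.0), np.float64(-0.9), np.float64(-1.0), np.float64(-0.9), np.float64(-1.0), np.float64(-0.9), np.float64(-1.2)]
[[-25.2, 2.2, 0.0], [-25.2, 1.8, 0.0], [-25.3, 1.2, 0.0], [-25.3, 0.7, 0.0], [-25.3, 0.1, 0.0], [-25.3, -0.3, 0.0], [0.0, 0.0, 23.0], [0.0, 0.0, 23.0]] [np.float64(-1.1), np.float64(-1.2), np.float64(-1.2), np.float64(-1.2), np.float64(-1.1), np.float64(-1.2), np.float64(0.0), np.float64(0.0)]
end [ 432. -107.  104.] 94.2
```

Emit:
{"method": "arm_command", "body": {"linear": [[-25.4,6.4,-6],[-25.4,6,-6],[-25.6,5.5,-6],[-25.7,5,-6],[-25.7,4.7,-6],[-25.8,4.3,-6],[-25.9,3.8,-5],[-25.2,2.8,0]], "twist": [-0.9,-1,-0.9,-1,-0.9,-1,-0.9,-1.2]}}

```text
t: 5.45
eef_pos: [0.4267, 0.0435, 0.1525]
orientation: [0.724, 0.69, 0.001, 0.001]
ft_force: [0.8, -0.4, -0.8]
opening: 0.0106
finger_force: 29.9
```

Emit:
{"method": "arm_command", "body": {"linear": [[-25.2,2.2,0],[-25.2,1.8,0],[-25.3,1.2,0],[-25.3,0.7,0],[-25.3,0,0],[-25.3,0,0],[0,0,23],[0,0,23]], "twist": [-1.1,-1.2,-1.2,-1.2,-1.1,-1.2,0,0]}}

```text
t: 6.12
eef_pos: [0.4334, -0.1088, 0.1059]
orientation: [0.682, 0.732, 0.001, 0.002]
ft_force: [-0.1, -0.1, -0.5]
opening: 0.0105
finger_force: 29.9
```

Emit:
{"method": "arm_command", "body": {"linear": [[0,0,0],[0,0,0]], "twist": [0,0]}}

```text
t: 6.28
eef_pos: [0.4317, -0.1066, 0.1051]
orientation: [0.681, 0.733, -0.001, -0.001]
ft_force: [-1.1, 0.2, -0.0]
opening: 0.0101
finger_force: 29.9
```

```bash
python3 - <<'E'
from h import *
im=grab_frame("top");sd=grab_frame("side")
a=cv2.resize(im[120:270,180:330,::-1],(400,400),interpolation=cv2.INTER_CUBIC)
b=cv2.resize(sd[150:300,180:330,::-1],(400,400),interpolation=cv2.INTER_CUBIC)
cv2.imwrite('pics/f.png',np.hstack([a,b]))
plan([(581.3,-95.8,104,94.2)],25)
E
```

```text
t 6.38 p [ 433.  -106.9  106.6] yaw 94.24 F [-0.18  0.76 -0.78] T [-0.096 -0.127 -0.047] op 10.5 ff 29.9
[[0.0, 24.8, 0.4], [0.0, 24.8, 0.5], [0.0, 24.8, 0.4], [0.1, 24.7, 0.4], [-0.0, 24.8, 0.4], [-0.0, 24.8, 0.5]] [np.float64(0.0), np.float64(0.0), np.float64(0.0), np.float64(0.0), np.float64(0.0), np.float64(0.0)]
end [581.3 -95.8 104. ] 94.24
```

View pics/f.png

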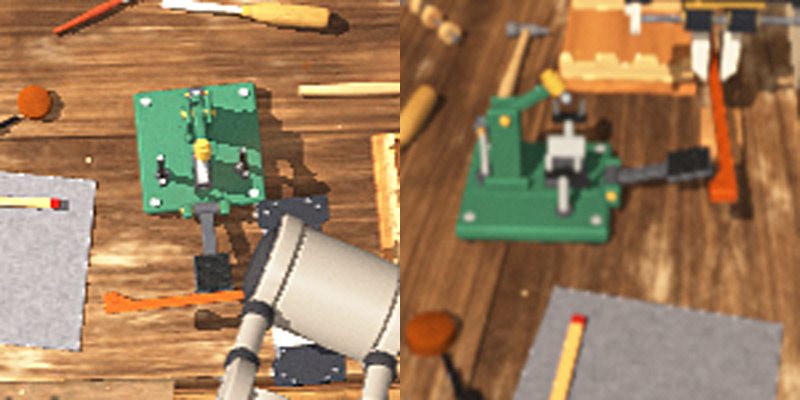

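```bash
cat >> h.py <<'E'
def bar(n,I,col='o',z=.1,box=None):
    H=hsv(I);m=cv2.inRange(H,(4,170,100),(16,255,255)) if col=='o' else cv2.inRange(H,(17,60,150),(32,200,255))
    if box is not None:
        k=np.zeros_like(m);k[box[1]:box[3],box[0]:box[2]]=255;m&=k
    c=max(cv2.findContours(m,0,1)[0],key=cv2.contourArea);return c[:,0]
def tri(a,b):
    """closest point of the top ray at pixel a and the side ray at pixel b"""
    f=lambda z:ray("top",a,z)[0]-ray("side",b,z)[0]
    f0,f1=f(0.),f(.1);d=(f1-f0)/.1;z=-(f0@d)/(d@d)
    t,s=ray("top",a,z)[0],ray("side",b,z)[0];return np.r_[(t+s)/2,z]*1000,np.linalg.norm(t-s)*1000
E
python3 - <<'E'
from h import *
im=grab_frame("top");sd=grab_frame("side")
c=bar("top",im,box=(200,200,290,270));d=bar("side",sd,box=(290,160,350,260))
print(c[:,0].min(),d[:,1].max())
rt=cv2.boxPoints(cv2.minAreaRect(c)).round(1).tolist();print(rt,d[d[:,1]>=d[:,1].max()-1].tolist())
for z in(.08,.09,.1,.11,.12): 
    print(z,ray("top",c[c[:,0]<=c[:,0].min()+1].mean(0),z)*1000,ray("side",d[d[:,1]>=d[:,1].max()-6].mean(0),z)*1000)
E
```

```text
219 226
[[218.89999389648438, 229.0], [270.0, 227.89999389648438], [270.1000061035156, 235.10000610351562], [219.0, 236.1999969482422]] [[296, 225], [297, 226], [298, 225], [299, 225], [300, 225], [301, 225], [302, 225], [303, 225], [304, 226], [305, 226], [306, 225]]
0.08 [[425.61242778 101.72942732]] [[418.30339569  68.17865057]]
0.09 [[425.83124909 100.93206377]] [[419.04756659  80.95371739]]
0.1 [[426.05007039 100.13470021]] [[419.79173749  93.72878421]]
0.11 [[426.26889169  99.33733666]] [[420.5359084  106.50385103]]
0.12 [[426.487713    98.53997311]] [[421.2800793  119.27891785]]
```

Emit:
{"method": "arm_command", "body": {"linear": [[0,24.8,0.3],[0,24.8,0.3],[0,24.8,0.3],[0,24.8,0.3],[0,24.8,0],[0,24.8,0],[0,0,0],[0,0,0]], "twist": [0,0,0,0,0,0,0,0]}}

```text
t: 7.15
eef_pos: [0.5816, -0.0955, 0.105]
orientation: [0.68, 0.733, 0.0, 0.0]
ft_force: [-0.3, -0.1, -0.9]
opening: 0.0106
finger_force: 29.9
```

```bash
python3 - <<'E'
from h import *
im=grab_frame("top");sd=grab_frame("side");st()
a=cv2.resize(im[130:210,215:305,::-1],(450,400),interpolation=cv2.INTER_CUBIC)
b=cv2.resize(sd[165:245,205:275,::-1],(350,400),interpolation=cv2.INTER_CUBIC)
cv2.imwrite('pics/g.png',np.hstack([a,b]))
E
```

```text
t 7.25 p [580.1 -95.7 104.8] yaw 94.23 F [ 0.71  1.14 -0.36] T [-0.044 -0.09   0.019] op 10.3 ff 29.9
```

View pics/g.png

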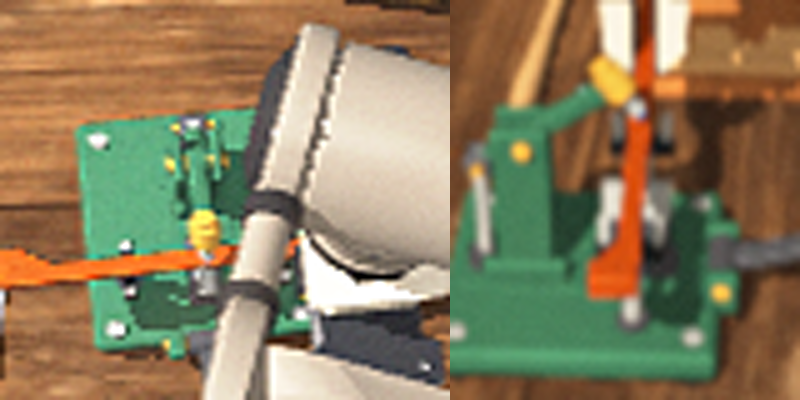

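```bash
python3 - <<'E'
from h import *
im=grab_frame("top");sd=grab_frame("side")
c=bar("top",im,box=(210,160,256,200));
k=cv2.drawContours(np.zeros(im.shape[:2],np.uint8),[c[:,None]],0,1,-1)
for u in range(222,256,3):
    v=np.where(k[:,u])[0]; print(u,v.min(),v.max(),(ray("top",[[u,v.mean()]],.1105)*1000).round(1))
I=cv2.cvtColor(im,cv2.COLOR_RGB2GRAY)
print(I[172:194,234:247])
K=np.array([575.3,-14])
a=np.radians(4.2);print('line x at y=34:',K+48*np.array([-np.sin(a),np.cos(a)]))
E
```

```text
222 182 187 [[568.5  88.4]]
225 183 187 [[566.7  79.4]]
228 183 186 [[568.   70.3]]
231 182 186 [[569.3  61.3]]
234 183 185 [[569.1  52.2]]
237 182 185 [[570.4  43.2]]
240 182 185 [[570.2  34.2]]
243 182 184 [[571.4  25.1]]
246 181 184 [[572.7  16.1]]
249 181 184 [[572.5   7. ]]
252 181 183 [[573.8  -2. ]]
255 182 183 [[572.1 -11. ]]
[[150 147 148 147 147 150 147 150 149 148 152 144 149]
 [150 154 151 149 149 155 149 151 151 147 149 150 148]
 [150 153 149 150 147 147 148 149 149 148 148 150 151]
 [149 151 147 145 146 150 147 145 143 149 149 147 144]
 [149 149 152 151 146 147 148 154 143 146 147 149 150]
 [152 150 150 150 146 138 140 145 144 152 144 145 145]
 [149 149 148 148 152 195 239  98 154 144 149 146 147]
 [152 150 151 146 173 255 255 122 151 148 148 143 145]
 [144 146 151 153 133  67  76  65 154 147 148 145 144]
 [150 150 149 150 136  78  37  74 150 151 154 163 171]
 [158 167 166 175 150 153 149 151 150 146 147 149 152]
 [148 151 147 147 152 155 153 155 151 156 152 154 153]
 [151 151 150 156 155 159 158 164 173 171 173 157 127]
 [163 160 132 122  97 103  56  48  46  71  71  98 159]
 [106 132 134 145 117  74   5  13  59  75  83  84  84]
 [155 148 151 147 147 116 117 172  75  70  82  86  82]
 [149 148 149 149 149 166 213 244  68 104 148  85  89]
 [148 149 148 149 152 128  19  44  39  86  91  83  83]
 [152 144 146 150 152 144 108  81  83  91  86  88  82]
 [157 151 149 151 149 155 140  79  83  89  88  92  87]
 [155 149 147 143 145 146 144  80  81  86  83  92  87]
 [157 143 139 137 141 143 150 148  82  81  87  90  91]]
line x at y=34: [571.78456654  33.87109491]
```

Emit:
{"method": "arm_command", "body": {"linear": [[0,2,0],[0,0,4],[0,0,5],[0,0,5],[0,0,4],[0,0,2],[0,0,0],[0,0,0]], "twist": [0,0,0,0,0,0,0,0]}}

```text
t: 8.02
eef_pos: [0.5827, -0.0958, 0.0843]
orientation: [0.681, 0.733, -0.0, -0.0]
ft_force: [0.6, 0.2, -1.2]
opening: 0.0106
finger_force: 29.9
```

```bash
python3 - <<'E'
from h import *
sd=grab_frame("side");im=grab_frame("top");st()
np.save('s1.npy',sd)
b=cv2.resize(sd[150:240,205:285,::-1],(640,600)[:2],interpolation=cv2.INTER_CUBIC)
cv2.imwrite('pics/h.png',b)
E
```

```text
t 8.12 p [583.  -95.9  84.7] yaw 94.21 F [-0.29  0.04 -0.8 ] T [-0.027 -0.128 -0.008] op 10.4 ff 29.9
```

View pics/h.png

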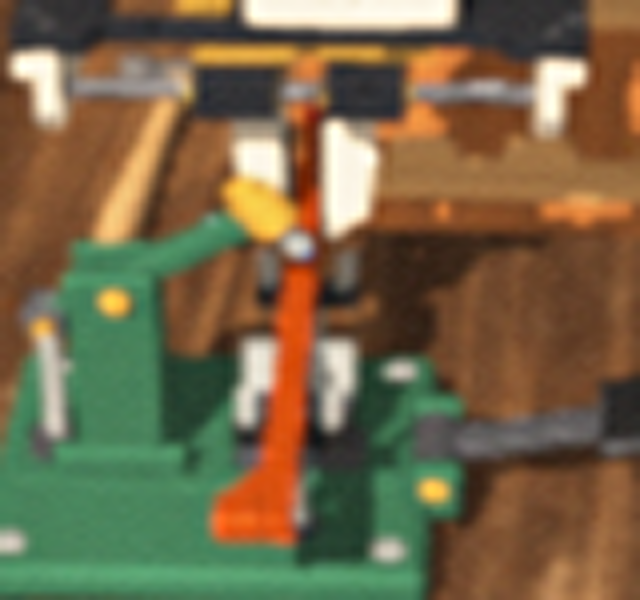

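Emit:
{"method": "arm_command", "body": {"linear": [[0,0,1.2],[0,0,0],[0,0,0],[0,0,0],[0,0,0],[0,0,0],[0,0,0],[0,0,0]], "twist": [0,0,0,0,0,0,0,0], "jaw": 19}}

```text
t: 8.78
eef_pos: [0.5828, -0.0958, 0.0833]
orientation: [0.681, 0.733, -0.0, 0.0]
ft_force: [0.5, -0.1, -0.3]
opening: 0.0188
finger_force: 0.0
```

Emit:
{"method": "arm_command", "body": {"linear": [[0,0,0],[0,0,0],[0,0,0],[0,0,0],[0,0,0],[0,0,0],[0,0,0],[0,0,0]], "twist": [0,0,0,0,0,0,0,0]}}

```text
t: 9.45
eef_pos: [0.5828, -0.0958, 0.0833]
orientation: [0.681, 0.733, -0.0, 0.0]
ft_force: [0.6, 0.2, 0.4]
opening: 0.0191
finger_force: 0.0
```

```bash
cat >> h.py <<'E'
def tip(sd,im,col='o'):
    """z of the head end (mm) from side row of its lower end + y from top view; subpixel by colour weight"""
    B=(200,165,265,250);c=bar("side",sd,col,box=B);u=c[c[:,1]>c[:,1].max()-5,0];um=int(np.median(u))
    w=sd.astype(float)
    # redness profile down the middle column of the head end, edge at half height
    sig=(w[:,:,0]-w[:,:,1]) if col=='o' else (w[:,:,0]-w[:,:,2])
    def edge(p,i,s):
        hi=p[i-s*4:i-s*2+0] if False else np.median([p[i-s*k] for k in(2,3)]);lo=np.median([p[i+s*k] for k in(2,3,4)]);h=(hi+lo)/2
        for j in range(i-2*s,i+3*s,s):
            if (p[j]-h)*(p[j+s]-h)<=0:return j+s*(p[j]-h)/(p[j]-p[j+s])
    E=[edge(sig[:,x],c[:,1].max(),1) for x in(um-1,um,um+1,um+2)]
    v=np.mean([e for e in E if e is not None])
    t=bar("top",im,col,box=(190,160,256,205));ym=[]
    tt=t[t[:,0]<t[:,0].min()+3];r=int(np.median(tt[:,1]))
    wt=im.astype(float);st_=(wt[:,:,0]-wt[:,:,1]) if col=='o' else (wt[:,:,0]-wt[:,:,2])
    ue=[edge(st_[x,:],t[:,0].min(),-1) for x in(r-1,r,r+1)];ue=np.mean([e for e in ue if e is not None])
    y=ray("top",[[ue,r]],.0855)[0,1]
    a,b=ray("side",[[um,v]],.07)[0,1],ray("side",[[um,v]],.09)[0,1]
    z=.07+(y-a)/(b-a)*.02
    print('head end y',round(y*1000,1),'side v',round(v,2),'bottom z',round(z*1000,1));return z
E
python3 - <<'E'
from h import *
sd=grab_frame("side");im=grab_frame("top");st()
tip(np.load('s1.npy'),im);tip(sd,im)
sd=grab_frame("side");tip(sd,im)
E
```

```text
t 9.55 p [582.8 -95.8  83.3] yaw 94.21 F [0.19 0.31 1.14] T [-0.036 -0.115 -0.003] op 19.2 ff 0.0
head end y 112.8 side v 230.89 bottom z 80.4
head end y 112.8 side v 228.48 bottom z 87.7
head end y 112.8 side v 228.49 bottom z 87.7
```

Emit:
{"method": "arm_command", "body": {"linear": [[0,0,4],[0,0,3.3],[0,0,0]], "twist": [0,0,0]}}

```text
t: 9.85
eef_pos: [0.5822, -0.0956, 0.075]
orientation: [0.681, 0.733, -0.0, -0.001]
ft_force: [-0.7, 0.2, 0.1]
opening: 0.0191
finger_force: 0.0
```

Emit:
{"method": "arm_command", "body": {"linear": [[0,0,0],[0,0,0],[0,0,0],[0,0,0],[2,0,-0.2],[3,0,-0.2],[3,0,-0.2],[0,0,0]], "twist": [0,0,0,0,0,0,0,0], "jaw": 0, "squeeze": 15}}

```text
t: 10.52
eef_pos: [0.5821, -0.0871, 0.0767]
orientation: [0.68, 0.733, 0.0, -0.0]
ft_force: [-0.4, -0.0, -0.9]
opening: 0.011
finger_force: 15.0
```

Emit:
{"method": "arm_command", "body": {"linear": [[0,0,0],[0,0,0],[0,0,0],[0,0,0],[0,0,0],[0,0,0],[0,0,0],[0,0,0]], "twist": [0,0,0,0,0,0,0,0], "jaw": 19}}

```text
t: 11.18
eef_pos: [0.5822, -0.0879, 0.0766]
orientation: [0.681, 0.733, -0.0, 0.0]
ft_force: [0.1, -1.0, 0.1]
opening: 0.0194
finger_force: 0.0
```

Emit:
{"method": "arm_command", "body": {"linear": [[0,0,0],[0,0,0],[0,0,0],[0,0,0],[0,0,0],[0,0,0],[0,0,0],[0,0,0]], "twist": [0,0,0,0,0,0,0,0]}}

```text
t: 11.85
eef_pos: [0.5822, -0.0879, 0.0766]
orientation: [0.681, 0.733, -0.0, 0.0]
ft_force: [0.1, 0.2, 0.1]
opening: 0.0189
finger_force: 0.0
```

```bash
python3 - <<'E'
from h import *
sd=grab_frame("side");im=grab_frame("top");st()
tip(sd,im)
E
```

```text
t 11.95 p [582.2 -87.9  76.6] yaw 94.21 F [0.11 0.58 0.18] T [-0.031 -0.151  0.02 ] op 18.9 ff 0.0
head end y 120.8 side v 230.61 bottom z 87.9
```

Emit:
{"method": "arm_command", "body": {"linear": [[0,0,0],[0,0,0],[0,0,0],[0,0,0],[2,0,-0.1],[3,0,-0.2],[0,0,0]], "twist": [0,0,0,0,0,0,0], "jaw": 0}}

```text
t: 12.53
eef_pos: [0.5818, -0.0823, 0.077]
orientation: [0.681, 0.733, 0.0, -0.0]
ft_force: [-0.6, 1.1, -0.4]
opening: 0.0105
finger_force: 15.0
```

Emit:
{"method": "arm_command", "body": {"linear": [[0,0,0],[0,0,0],[0,0,0],[0,0,0],[0,0,0],[0,0,0],[0,0,0],[0,0,0]], "twist": [0,0,0,0,0,0,0,0], "jaw": 19}}

```text
t: 13.2
eef_pos: [0.5819, -0.0829, 0.0769]
orientation: [0.681, 0.733, -0.0, 0.0]
ft_force: [0.3, 0.1, 0.7]
opening: 0.0187
finger_force: 0.0
```

Emit:
{"method": "arm_command", "body": {"linear": [[0,0,0],[0,0,0],[0,0,0],[0,0,0],[0,0,0],[0,0,0],[0,0,0],[0,0,0]], "twist": [0,0,0,0,0,0,0,0]}}

```text
t: 13.87
eef_pos: [0.5819, -0.0828, 0.0769]
orientation: [0.681, 0.733, -0.0, 0.0]
ft_force: [0.1, -0.1, 0.0]
opening: 0.0185
finger_force: 0.0
```

```bash
python3 - <<'E'
from h import *
sd=grab_frame("side");im=grab_frame("top");st()
tip(sd,im)
E
```

```text
t 13.97 p [581.8 -82.8  76.9] yaw 94.21 F [ 0.26 -0.19 -0.21] T [-0.015 -0.094 -0.022] op 19.0 ff 0.0
head end y 126.8 side v 235.02 bottom z 79.3
```

Emit:
{"method": "arm_command", "body": {"linear": [[0,0,-10],[0,0,-15],[0,0,-20],[0,0,-25],[0,0,0]], "twist": [0,0,0,0,0]}}

```text
t: 14.38
eef_pos: [0.5844, -0.0835, 0.1526]
orientation: [0.681, 0.733, 0.002, 0.004]
ft_force: [0.7, -1.1, 0.8]
opening: 0.0193
finger_force: 0.0
```

```bash
python3 - <<'E'
from h import *
sd=grab_frame("side");im=grab_frame("top")
tip(sd,im)
plan([(440,-100,147,94.2),(439.7,-24,147,94.2),(439.7,-24,75,94.2)],30)
E
```

```text
head end y 127.0 side v 184.17 bottom z 223.0
t 14.48 p [582.5 -83.  148.5] yaw 94.21 F [-0.78 -0.12  0.08] T [ 0.028 -0.112 -0.011] op 18.9 ff 0.0
[[-1.3, -28.7, 0.3], [-1.3, -28.6, 0.3], [-1.3, -28.7, 0.3], [-1.3, -28.7, 0.3], [-1.3, -28.6, 0.3], [25.3, 1.7, 0.0], [25.3, 1.8, 0.0], [25.2, 1.7, 0.0]] [np.float64(0.0), np.float64(0.0), np.float64(0.0), np.float64(0.0), np.float64(0.0), np.float64(0.0), np.float64(0.0), np.float64(0.0)]
[[0.0, 0.0, 24.0], [0.0, 0.0, 24.0], [0.0, 0.0, 24.0]] [np.float64(0.0), np.float64(0.0), np.float64(0.0)]
end [439.7 -24.   75. ] 94.21
```

```bash
sed -i 's/B=(200,165,265,250)/B=(200,195,265,250)/' h.py; python3 - <<'E'
from h import *
sd=grab_frame("side");im=grab_frame("top")
tip(sd,im)
E
```

```text
head end y 126.8 side v 235.01 bottom z 79.4
```

Emit:
{"method": "arm_command", "body": {"linear": [[-1.3,-28.7,0],[-1.3,-28.7,0],[-1.3,-28.7,0],[-1.3,-28.7,0],[-1.3,-28.7,0],[25,2,0],[25,2,0],[25,2,0]], "twist": [0,0,0,0,0,0,0,0], "jaw": 0}}

```text
t: 15.25
eef_pos: [0.4386, -0.0242, 0.1462]
orientation: [0.682, 0.732, -0.0, -0.001]
ft_force: [0.3, 0.2, 0.2]
opening: 0.0006
finger_force: 0.0
```

```bash
python3 - <<'E'
from h import *
sd=grab_frame("side");im=grab_frame("top");st()
tip(sd,im)
cv2.imwrite('pics/i.png',cv2.resize(sd[150:270,205:365,::-1],(800,600),interpolation=cv2.INTER_CUBIC))
E
```

```text
t 15.35 p [438.6 -22.1 146.2] yaw 94.35 F [-0.28 -0.81 -0.79] T [ 0.    -0.121  0.033] op 0.3 ff 0.0
head end y 126.9 side v 235.02 bottom z 79.4
```

View pics/i.png

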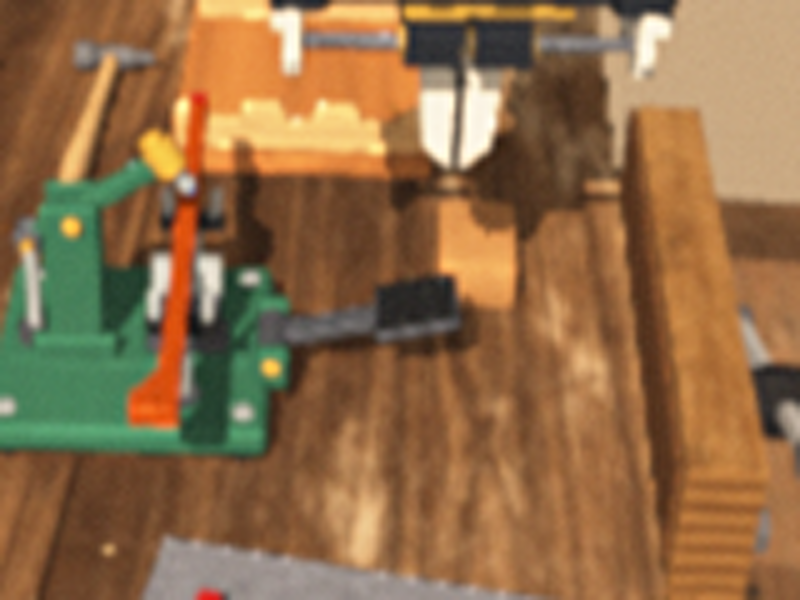

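Emit:
{"method": "arm_command", "body": {"linear": [[0,0,25],[0,0,25],[0,0,25],[0,0,8],[0,0,6],[0,0,6],[0,0,6],[0,0,0]], "twist": [0,0,0,0,0,0,0,0]}}

```text
t: 16.02
eef_pos: [0.4401, -0.0249, 0.0458]
orientation: [0.681, 0.733, 0.0, 0.0]
ft_force: [-0.9, -0.4, 1.9]
opening: 0.0009
finger_force: 1.3
```

Emit:
{"method": "arm_command", "body": {"linear": [[0,0,3],[0,0,3],[0,0,2],[0,0,0]], "twist": [0,0,0,0]}}

```text
t: 16.35
eef_pos: [0.4397, -0.0248, 0.0379]
orientation: [0.681, 0.733, -0.0, 0.0]
ft_force: [-3.2, -3.0, 4.8]
opening: 0.0003
finger_force: 2.1
```

Emit:
{"method": "arm_command", "body": {"linear": [[0,0,2],[0,0,2],[0,0,1],[0,0,0]], "twist": [0,0,0,0]}}

```text
t: 16.68
eef_pos: [0.4397, -0.0247, 0.0328]
orientation: [0.681, 0.733, -0.0, 0.0]
ft_force: [-3.2, -2.4, 6.7]
opening: 0.0002
finger_force: 3.2
```

```bash
python3 - <<'E'
from h import *
sd=grab_frame("side");im=grab_frame("top");st()
tip(sd,im)
H=hsv(sd)
E
```

```text
t 16.78 p [439.7 -24.7  33. ] yaw 94.21 F [-3.67 -2.52  6.55] T [-0.451  0.411 -0.043] op -0.0 ff 3.1
head end y 127.0 side v 235.02 bottom z 79.5
```

Emit:
{"method": "arm_command", "body": {"linear": [[0,0,1],[0,0,1],[0,0,0],[0,0,0]], "twist": [0,0,0,0]}}

```text
t: 17.12
eef_pos: [0.4396, -0.0247, 0.031]
orientation: [0.681, 0.733, -0.0, 0.0]
ft_force: [-3.8, -1.9, 6.9]
opening: 0.0003
finger_force: 3.7
```

Emit:
{"method": "arm_command", "body": {"linear": [[0,0,1],[0,0,1],[0,0,0],[0,0,0]], "twist": [0,0,0,0]}}

```text
t: 17.45
eef_pos: [0.4396, -0.0247, 0.0294]
orientation: [0.681, 0.733, -0.0, 0.0]
ft_force: [-4.6, -2.5, 12.7]
opening: 0.0006
finger_force: 6.5
```

Emit:
{"method": "arm_command", "body": {"linear": [[0,0,0.7],[0,0,0],[0,0,0],[0,0,0],[0,0,0],[0,0,0]], "twist": [0,0,0,0,0,0]}}

```text
t: 17.95
eef_pos: [0.4397, -0.0247, 0.0291]
orientation: [0.681, 0.733, -0.0, 0.0]
ft_force: [-6.5, -2.2, 18.4]
opening: 0.0006
finger_force: 9.1
```

```bash
python3 - <<'E'
from h import *
sd=grab_frame("side");im=grab_frame("top");st()
tip(sd,im)
E
```

```text
t 18.05 p [439.7 -24.7  29.2] yaw 94.22 F [-5.71 -2.3  18.29] T [-0.328  0.953 -0.031] op 0.7 ff 9.1
head end y 127.0 side v 235.01 bottom z 79.6
```

Emit:
{"method": "arm_command", "body": {"linear": [[0,0,-5],[0,0,-5],[0,0,-5],[0,0,-5],[0,0,-10],[0,0,-20],[0,0,-30],[0,0,-35]], "twist": [0,0,0,0,0,0,0,0]}}

```text
t: 18.72
eef_pos: [0.4384, -0.0241, 0.1431]
orientation: [0.681, 0.733, -0.001, -0.002]
ft_force: [0.8, 0.2, -0.4]
opening: 0.0005
finger_force: 0.0
```

```bash
python3 - <<'E'
from h import *
sd=grab_frame("side");im=grab_frame("top")
tip(sd,im);sd=grab_frame("side")
cv2.imwrite('pics/j.png',cv2.resize(sd[160:245,215:285,::-1],(500,600),interpolation=cv2.INTER_CUBIC))
H=hsv(sd);m=cv2.inRange(H,(100,90,40),(130,255,255));print([(cv2.boundingRect(c)) for c in cv2.findContours(m,0,1)[0] if cv2.boundingRect(c)[0]<260 and cv2.boundingRect(c)[1]>150])
E
```

```text
head end y 126.9 side v 235.01 bottom z 79.5
[]
```

View pics/j.png

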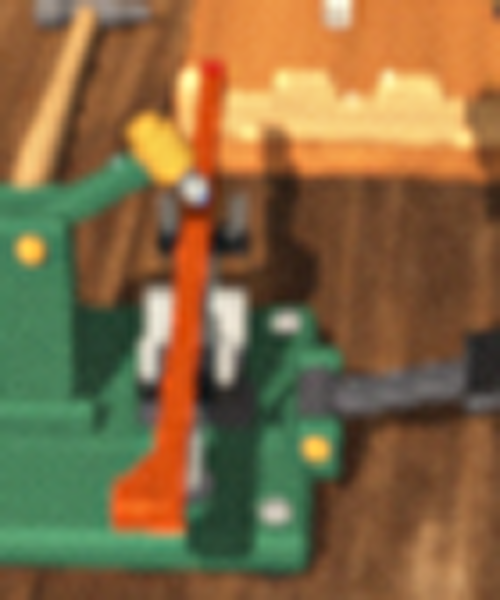

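```bash
python3 - <<'E'
from h import *
sd=grab_frame("side");im=grab_frame("top")
p=proj("side",[[.5753,-.014,.091]])[0];q=proj("top",[[.5753,-.014,.091]])[0];print(p,q)
u,v=np.round(p).astype(int)
for r in range(v-8,v+9,1):print(r,sd[r,u-3:u+4].tolist())
u,v=np.round(q).astype(int);print(im[v-3:v+5,u-4:u+5].tolist())
E
```

```text
[241.1990317  197.07455459] [255.84553755 182.10896683]
189 [[122, 113, 104], [110, 91, 79], [103, 58, 38], [113, 55, 36], [115, 65, 55], [109, 51, 48], [106, 45, 23]]
190 [[119, 111, 101], [113, 95, 80], [113, 61, 39], [124, 42, 5], [127, 40, 7], [123, 40, 6], [112, 46, 19]]
191 [[114, 108, 99], [108, 90, 79], [133, 62, 33], [176, 62, 13], [186, 66, 14], [169, 61, 10], [130, 52, 23]]
192 [[96, 95, 87], [100, 75, 66], [157, 66, 33], [210, 74, 13], [216, 79, 13], [197, 69, 15], [129, 47, 18]]
193 [[59, 58, 57], [96, 57, 48], [171, 66, 25], [214, 75, 13], [221, 79, 13], [198, 71, 15], [111, 43, 19]]
194 [[36, 29, 30], [107, 48, 31], [186, 69, 19], [216, 77, 15], [221, 83, 20], [197, 70, 13], [103, 37, 17]]
195 [[65, 44, 36], [142, 61, 34], [214, 80, 21], [224, 85, 16], [220, 82, 18], [200, 74, 23], [109, 49, 29]]
196 [[105, 69, 45], [163, 75, 38], [227, 89, 23], [223, 79, 10], [221, 80, 16], [205, 81, 29], [121, 66, 46]]
197 [[118, 75, 45], [164, 79, 40], [218, 84, 23], [222, 81, 16], [224, 84, 23], [209, 86, 41], [135, 84, 63]]
198 [[102, 59, 34], [154, 67, 31], [211, 78, 20], [222, 8
[... 1300 characters left out ...]
 129, 45], [255, 130, 42], [255, 128, 35], [255, 135, 72], [223, 141, 129], [255, 120, 56], [255, 156, 54], [255, 155, 59], [255, 144, 50]], [[251, 93, 22], [197, 70, 18], [181, 82, 37], [126, 62, 34], [130, 92, 73], [106, 70, 54], [82, 41, 33], [90, 61, 40], [83, 92, 64]], [[55, 91, 85], [64, 67, 81], [101, 108, 111], [149, 154, 150], [186, 189, 184], [200, 205, 199], [78, 88, 88], [53, 84, 68], [58, 102, 76]], [[75, 133, 105], [75, 66, 74], [180, 175, 170], [255, 255, 255], [255, 255, 255], [245, 244, 233], [78, 73, 67], [71, 89, 70], [61, 99, 70]], [[84, 136, 108], [71, 61, 68], [163, 157, 147], [255, 255, 255], [255, 255, 255], [240, 234, 227], [85, 79, 76], [67, 75, 66], [73, 109, 82]]]
```

```bash
python3 - <<'E'
from h import *
sd=grab_frame("side");np.save('up.npy',sd)
i=cv2.imread('pics/i.png');i=cv2.resize(i,(160,120),interpolation=cv2.INTER_AREA)[:,:,::-1].astype(int)
d=np.abs(i-sd[150:270,205:365]).sum(2);d[:, 70:]=0
ys,xs=np.where(d>90);print([(x+205,y+150,d[y,x]) for y,x in zip(ys,xs)][:40])
plan([(439.7,-24.5,45,94.2),(439.7,-24.5,33,94.2)],25)
E
```

```text
[(np.int64(270), np.int64(150), np.int64(96)), (np.int64(271), np.int64(150), np.int64(183)), (np.int64(272), np.int64(150), np.int64(222)), (np.int64(273), np.int64(150), np.int64(235)), (np.int64(274), np.int64(150), np.int64(235)), (np.int64(258), np.int64(151), np.int64(134)), (np.int64(259), np.int64(151), np.int64(195)), (np.int64(260), np.int64(151), np.int64(157)), (np.int64(261), np.int64(151), np.int64(191)), (np.int64(262), np.int64(151), np.int64(284)), (np.int64(263), np.int64(151), np.int64(283)), (np.int64(264), np.int64(151), np.int64(200)), (np.int64(265), np.int64(151), np.int64(105)), (np.int64(268), np.int64(151), np.int64(92)), (np.int64(269), np.int64(151), np.int64(148)), (np.int64(270), np.int64(151), np.int64(179)), (np.int64(271), np.int64(151), np.int64(191)), (np.int64(272), np.int64(151), np.int64(199)), (np.int64(273), np.int64(151), np.int64(194)), (np.int64(274), np.int64(151), np.int64(187)), (np.int64(258), np.int64(152), np.int64(170)), (np.int64(259), np.int64(152), np.int64(345)), (np.int64(260), np.int64(152), np.int64(392)), (np.int64(261), np.i
[... 390 characters left out ...]
int64(273)), (np.int64(270), np.int64(152), np.int64(160)), (np.int64(258), np.int64(153), np.int64(122)), (np.int64(259), np.int64(153), np.int64(229)), (np.int64(260), np.int64(153), np.int64(275)), (np.int64(261), np.int64(153), np.int64(214)), (np.int64(262), np.int64(153), np.int64(114)), (np.int64(263), np.int64(153), np.int64(100)), (np.int64(264), np.int64(153), np.int64(118))]
t 19.02 p [438.8 -24.3 142.2] yaw 94.21 F [ 0.33 -0.24 -0.02] T [-0.007 -0.113  0.006] op 0.3 ff 0.0
[[-0.1, 0.2, 24.3], [-0.0, 0.2, 24.3], [-0.1, 0.2, 24.3], [-0.1, 0.2, 24.3], [0.0, 0.0, 12.0]] [np.float64(0.0), np.float64(0.0), np.float64(0.0), np.float64(0.0), np.float64(0.0)]
end [439.7 -24.5  33. ] 94.21
```

Emit:
{"method": "arm_command", "body": {"linear": [[0,0,24],[0,0,24],[0,0,24],[0,0,15],[0,0,12],[0,0,7],[0,0,5],[0,0,3]], "twist": [0,0,0,0,0,0,0,0]}}

```text
t: 19.68
eef_pos: [0.4373, -0.0241, 0.0283]
orientation: [0.681, 0.733, -0.002, -0.002]
ft_force: [-10.3, 0.0, 31.3]
opening: 0.0004
finger_force: 15.9
```

Emit:
{"method": "arm_command", "body": {"linear": [[0,0,0.5],[0,0,0],[0,0,0],[0,0,0],[0,0,0],[0,0,0],[0,0,0],[0,0,0]], "twist": [0,0,0,0,0,0,0,0]}}

```text
t: 20.35
eef_pos: [0.4373, -0.0241, 0.029]
orientation: [0.681, 0.733, -0.001, -0.002]
ft_force: [-10.3, 0.4, 18.2]
opening: 0.0004
finger_force: 9.3
```

```bash
python3 - <<'E'
from h import *
sd=grab_frame("side");im=grab_frame("top");st();np.save('dn.npy',sd)
tip(sd,im)
up=np.load('up.npy')
f=lambda a:cv2.resize(a[165:225,220:265,::-1],(390,520),interpolation=cv2.INTER_CUBIC)
cv2.imwrite('pics/k.png',np.hstack([f(up),f(sd)]))
E
```

```text
t 20.45 p [437.3 -24.1  29. ] yaw 94.23 F [-9.98  0.77 19.48] T [-0.009  1.646 -0.055] op 0.4 ff 9.3
head end y 126.9 side v 235.01 bottom z 79.4
```

View pics/k.png

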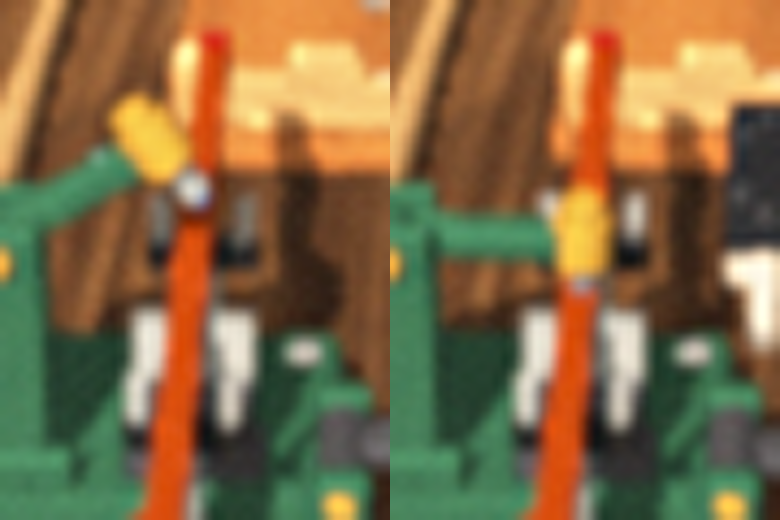

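Emit:
{"method": "arm_command", "body": {"linear": [[0,0,-5],[0,0,-5],[0,0,-5],[0,0,-10],[0,0,-20],[0,0,-25],[0,0,-25],[0,0,-25]], "twist": [0,0,0,0,0,0,0,0]}}

```text
t: 21.12
eef_pos: [0.4399, -0.0246, 0.1498]
orientation: [0.681, 0.733, 0.0, 0.0]
ft_force: [0.9, -0.6, 0.4]
opening: 0.0005
finger_force: 0.0
```

```bash
python3 - <<'E'
from h import *
sd=grab_frame("side");im=grab_frame("top");tip(sd,im)
plan([(440,-94,148,94.2),(582,-83,148,94.2),(582,-83,77,94.2)],29)
E
```

```text
head end y 126.9 side v 235.01 bottom z 79.5
t 21.22 p [442.4 -25.2 152.2] yaw 94.21 F [ 0.18 -0.37  0.15] T [-0.069 -0.14  -0.038] op 0.3 ff 0.0
[[-22.8, -2.5, 1.4], [-22.8, -2.5, 1.4], [-22.9, -2.5, 1.4], [0.1, 28.5, -0.0], [0.1, 28.5, -0.0], [0.1, 28.5, -0.0], [0.2, 28.5, -0.0], [0.1, 28.5, -0.0]] [np.float64(0.0), np.float64(0.0), np.float64(0.0), np.float64(0.0), np.float64(0.0), np.float64(0.0), np.float64(0.0), np.float64(0.0)]
[[-0.0, -0.0, 23.7], [-0.0, -0.0, 23.6], [-0.0, -0.0, 23.7]] [np.float64(0.0), np.float64(0.0), np.float64(0.0)]
end [582. -83.  77.] 94.21
```

Emit:
{"method": "arm_command", "body": {"linear": [[-22.8,-2.5,1],[-22.8,-2.5,1],[-22.9,-2.5,1],[0,28.5,0],[0,28.5,0],[0,28.5,0],[0,28.5,0],[0,28.5,0]], "twist": [0,0,0,0,0,0,0,0], "jaw": 32}}

```text
t: 21.88
eef_pos: [0.5806, -0.083, 0.1446]
orientation: [0.681, 0.732, -0.0, -0.0]
ft_force: [0.3, -0.3, -0.6]
opening: 0.032
finger_force: 0.0
```

Emit:
{"method": "arm_command", "body": {"linear": [[0,0,0],[0,0,20],[0,0,20],[0,0,20],[0,0,12],[0,0,0]], "twist": [0,0,0,0,0,0]}}

```text
t: 22.38
eef_pos: [0.5768, -0.0825, 0.0701]
orientation: [0.681, 0.733, -0.002, -0.003]
ft_force: [-0.3, -0.4, -1.0]
opening: 0.0318
finger_force: 0.0
```

Emit:
{"method": "arm_command", "body": {"linear": [[0,0,0],[0,0,0],[0,0,0],[0,0,0],[0,0,0],[0,0,0]], "twist": [0,0,0,0,0,0], "jaw": 0, "squeeze": 30}}

```text
t: 22.88
eef_pos: [0.5798, -0.0832, 0.0744]
orientation: [0.681, 0.733, 0.0, 0.001]
ft_force: [0.3, -0.5, 1.2]
opening: 0.0109
finger_force: 29.9
```

```bash
python3 - <<'E'
from h import *
sd=grab_frame("side");im=grab_frame("top");st();tip(sd,im)
E
```

```text
t 22.98 p [579.8 -83.2  74.2] yaw 94.2 F [0.41 0.09 1.63] T [-0.082 -0.219 -0.048] op 10.7 ff 29.9
head end y 127.3 side v 234.62 bottom z 81.0
```

```bash
python3 - <<'E'
from h import *
plan([(580,-83.2,95,94.2),(430,-94,95,94.2),(430,-94,130,94.2),(480,-250,140,93.5),(539,-398,140,92.8)],30)
E
```

```text
t 22.98 p [579.8 -83.2  74.2] yaw 94.2 F [0.41 0.09 1.63] T [-0.082 -0.219 -0.048] op 10.7 ff 29.9
[[0.0, 0.2, -20.8], [0.0, -25.1, 0.0], [0.1, -25.0, 0.0], [0.0, -25.1, 0.0], [0.1, -25.0, 0.0], [-0.0, -25.1, 0.0], [0.0, -25.1, 0.0], [0.0, 0.0, -17.5]] [np.float64(-0.0), np.float64(-0.0), np.float64(-0.0), np.float64(-0.0), np.float64(-0.0), np.float64(-0.0), np.float64(-0.0), np.float64(-0.0)]
[[0.0, 0.0, -17.5], [-26.5, 6.4, -1.7], [-26.6, 6.5, -1.6], [-26.5, 6.5, -1.7], [-26.5, 6.5, -1.6], [-26.4, 6.7, -1.7], [-26.5, 6.7, -1.7], [-25.2, 8.3, 0.0]] [np.float64(-0.0), np.float64(0.1), np.float64(0.1), np.float64(0.1), np.float64(0.2), np.float64(0.1), np.float64(0.1), np.float64(0.1)]
[[-25.2, 8.4, 0.0], [-25.2, 8.3, 0.0], [-25.2, 8.5, 0.0], [-25.2, 8.5, 0.0], [-25.1, 8.6, 0.0]] [np.float64(0.1), np.float64(0.1), np.float64(0.2), np.float64(0.1), np.float64(0.1)]
end [ 539. -398.  140.] 92.8
```

Emit:
{"method": "arm_command", "body": {"linear": [[0,0,-10],[0,0,-11],[0,0,0]], "twist": [0,0,0]}}

```text
t: 23.23
eef_pos: [0.5807, -0.0833, 0.0974]
orientation: [0.681, 0.733, 0.001, 0.002]
ft_force: [0.1, -0.7, -1.2]
opening: 0.0102
finger_force: 29.9
```

Emit:
{"method": "arm_command", "body": {"linear": [[0,-20,0],[0,-25,0],[0,-25,0],[0,-25,0],[0,-28,0],[0,-28,0],[0,0,-17],[0,0,-18]], "twist": [0,0,0,0,0,0,0,0]}}

```text
t: 23.9
eef_pos: [0.4263, -0.0936, 0.1297]
orientation: [0.681, 0.732, -0.001, -0.002]
ft_force: [1.3, -0.5, -0.6]
opening: 0.0106
finger_force: 29.9
```

Emit:
{"method": "arm_command", "body": {"linear": [[-26.5,6.4,-2],[-26.5,6.4,-2],[-26.5,6.5,-2],[-26.5,6.5,-2],[-26.5,6.6,-2],[-26.5,6.7,0],[-25.2,8.3,0],[-25.2,8.4,0]], "twist": [0.1,0.1,0.1,0.2,0.1,0.1,0.1,0.1]}}

```text
t: 24.57
eef_pos: [0.4986, -0.3007, 0.1402]
orientation: [0.687, 0.727, 0.0, 0.0]
ft_force: [0.8, -0.6, -0.4]
opening: 0.0108
finger_force: 29.9
```

Emit:
{"method": "arm_command", "body": {"linear": [[-25.2,8.3,0],[-25.2,8.4,0],[-25.2,8.5,0],[-25.1,8.6,0],[0,0,0],[0,0,0]], "twist": [0.1,0.1,0.2,0.1,0,0]}}

```text
t: 25.07
eef_pos: [0.5374, -0.3988, 0.1392]
orientation: [0.69, 0.724, 0.0, -0.0]
ft_force: [0.0, 0.1, -0.7]
opening: 0.0106
finger_force: 29.9
```

```bash
cat >> h.py <<'E'
def ends(im,col,box,z):
    c=bar("top",im,col,box=box);k=cv2.drawContours(np.zeros(im.shape[:2],np.uint8),[c[:,None]],0,1,-1)
    us=np.where(k.any(0))[0]
    for u in us[::4]:
        v=np.where(k[:,u])[0];print(u,v.min(),v.max(),(ray("top",[[u,v.mean()]],z)*1000).round(1).tolist())
    print('u range',us.min(),us.max(),ray("top",[[us.min()-.5,185],[us.max()+.5,185]],z)[:,1]*1000)
E
python3 - <<'E'
from h import *
st();im=grab_frame("top");sd=grab_frame("side");np.save('im2.npy',im);np.save('sd2.npy',sd)
p,y,_=pose();z=p[2]/1000+.011+.0055
a=np.radians(y);ax=np.array([np.cos(a),np.sin(a)])
print('head/tail expected px',proj("top",[np.r_[(p[:2]+210.4*ax)/1000,z],np.r_[(p[:2]-84.6*ax)/1000,z]]))
ends(im,'o',(280,150,345,235),z)
E
```

```text
t 25.07 p [ 537.4 -398.8  139.2] yaw 92.74 F [ 0.01  0.1  -0.72] T [-0.029 -0.12  -0.036] op 10.6 ff 29.9
head/tail expected px [[316.73877059 194.88451007]
 [418.61167352 187.34050584]]
317 188 195 [[536.7, -188.1]]
321 187 195 [[537.8, -199.7]]
325 190 195 [[533.2, -211.0]]
329 172 195 [[562.4, -223.8]]
333 173 220 [[512.8, -233.2]]
337 191 220 [[496.5, -244.0]]
341 190 205 [[523.2, -256.7]]
u range 317 344 [-187.42106225 -268.20355491]
```

```bash
python3 - <<'E'
from h import *
up=np.load('up.npy');sd=np.load('sd2.npy');im=np.load('im2.npy')
g=up[:,:,2].astype(int)
p0=proj("side",[[.49+.0,-.243,.040],[.535,-.243,.040],[.58,-.243,.040]]);print('pred',p0.round(1).tolist())
for r in range(168,182):print(r,g[r,240:296].tolist())
k=bar("side",sd,box=(215,100,320,180));print('bar bbox',cv2.boundingRect(k))
m=cv2.drawContours(np.zeros(g.shape,np.uint8),[k[:,None]],0,1,-1)
for r in np.where(m.any(1))[0][::3]:
    v=np.where(m[r])[0];print(r,v.min(),v.max())
c=im[:,:,0].astype(int)-im[:,:,2]
for u in(331,335,339):print(u,c[186:200,u].tolist())
E
```

```text
pred [[277.3, 171.9], [263.3, 171.1], [249.4, 170.3]]
168 [55, 62, 64, 54, 49, 52, 55, 68, 67, 66, 69, 71, 71, 67, 68, 67, 67, 65, 64, 62, 63, 62, 62, 58, 61, 60, 62, 62, 57, 57, 60, 60, 61, 62, 55, 57, 58, 62, 68, 67, 63, 60, 59, 63, 63, 67, 66, 71, 103, 140, 144, 140, 142, 143, 141, 114]
169 [70, 97, 86, 42, 29, 35, 45, 62, 69, 65, 69, 69, 69, 77, 86, 85, 80, 80, 81, 79, 72, 63, 59, 61, 63, 60, 62, 64, 73, 84, 70, 61, 64, 65, 64, 59, 58, 64, 64, 67, 62, 62, 61, 59, 67, 65, 63, 70, 117, 178, 195, 194, 193, 196, 185, 142]
170 [110, 156, 120, 52, 16, 20, 41, 60, 66, 66, 68, 71, 68, 98, 133, 123, 116, 116, 115, 117, 105, 75, 62, 62, 61, 62, 59, 68, 115, 152, 111, 93, 93, 91, 90, 82, 70, 64, 63, 63, 61, 61, 61, 58, 61, 65, 67, 71, 133, 206, 226, 226, 225, 228, 220, 164]
171 [136, 174, 129, 47, 13, 15, 38, 66, 68, 67, 68, 70, 78, 115, 150, 139, 135, 132, 134, 134, 122, 89, 68, 63, 58, 61, 63, 78, 132, 170, 141, 127, 128, 130, 127, 111, 86, 64, 62, 66, 62, 61, 57, 54, 56, 66, 66, 71, 135, 209, 229, 231, 229, 229, 224, 168]
172 [132, 154, 109, 40, 11, 21, 51, 84, 87, 81, 82, 83, 88, 112, 1
[... 2189 characters left out ...]
, 78, 78, 83, 85, 84, 89, 88, 95, 91, 88, 81, 88, 101, 114, 108, 76, 54, 53, 52, 56, 55, 53, 81, 144, 199, 227, 233, 233, 203, 105]
181 [60, 49, 29, 13, 18, 44, 65, 75, 73, 75, 70, 56, 35, 36, 42, 49, 69, 70, 67, 67, 70, 74, 69, 74, 73, 74, 72, 71, 73, 73, 70, 69, 67, 68, 68, 65, 64, 67, 68, 73, 70, 59, 37, 36, 39, 34, 39, 37, 42, 79, 138, 198, 227, 233, 203, 100]
bar bbox (240, 153, 51, 21)
153 244 290
156 243 289
159 242 289
162 242 290
165 241 289
168 240 289
171 245 290
331 [126, 119, 112, 112, 94, 212, 210, 206, 205, 97, 112, 108, 115, 119]
335 [145, 109, 105, 116, 94, 213, 214, 208, 218, 147, 154, 157, 158, 148]
339 [160, 154, 156, 152, 154, 212, 215, 205, 175, 153, 152, 154, 155, 156]
```

Emit:
{"method": "arm_command", "body": {"linear": [[0,0,25],[0,0,25],[0,0,25],[0,0,20],[0,0,0],[0,0,0]], "twist": [0,0,0,0,0,0]}}

```text
t: 25.67
eef_pos: [0.5372, -0.3967, 0.0445]
orientation: [0.689, 0.725, 0.0, -0.001]
ft_force: [-0.2, 0.4, -0.9]
opening: 0.0106
finger_force: 29.9
```

```bash
python3 - <<'E'
from h import *
st();im=grab_frame("top");sd=grab_frame("side")
p=pose()[0];z=(p[2]+11+5.5)/1000
c=im[:,:,0].astype(int)-im[:,:,2]
for u in range(318,344,4):print(u,c[185:202,u].tolist(), (ray("top",[[u,192]],z)*1000).round(1))
w=sd[:,:,0].astype(int)-sd[:,:,1]
for r in range(158,178,2):print(r,w[r,250:282].tolist())
E
```

```text
t 25.67 p [ 537.2 -396.7   44.5] yaw 92.86 F [-0.21  0.42 -0.86] T [-0.055 -0.145 -0.022] op 10.6 ff 29.9
318 [82, 69, 69, 70, 81, 76, 58, 178, 217, 206, 207, 210, 209, 67, 62, 71, 85] [[ 542.4 -208.2]]
322 [152, 153, 151, 154, 159, 164, 164, 145, 134, 203, 211, 213, 195, 87, 97, 89, 125] [[ 542.1 -220.7]]
326 [88, 105, 98, 100, 91, 107, 100, 107, 92, 216, 216, 211, 90, 80, 80, 103, 116] [[ 541.8 -233.2]]
330 [129, 127, 124, 110, 111, 110, 117, 114, 114, 217, 211, 198, 93, 104, 146, 126, 122] [[ 541.5 -245.7]]
334 [136, 158, 112, 111, 117, 113, 113, 105, 187, 211, 213, 213, 151, 112, 115, 109, 105] [[ 541.1 -258.2]]
338 [151, 159, 154, 159, 157, 153, 155, 149, 215, 209, 213, 182, 99, 109, 113, 104, 104] [[ 540.8 -270.7]]
342 [151, 159, 152, 156, 154, 158, 156, 144, 212, 209, 217, 149, 109, 111, 110, 97, 160] [[ 540.5 -283.3]]
158 [89, 90, 89, 88, 88, 89, 92, 92, 91, 92, 91, 90, 86, 89, 105, 132, 142, 133, 88, 53, 49, 60, 80, 91, 90, 89, 90, 92, 91, 90, 91, 90]
160 [90, 89, 87, 89, 88, 90, 90, 93, 92, 91, 93, 90, 88, 89, 111, 134, 138, 123, 88, 57, 50, 65, 83, 93, 92, 90, 91, 93, 91, 
[... 418 characters left out ...]
, 90]
168 [89, 89, 90, 92, 91, 88, 88, 90, 88, 92, 91, 91, 88, 101, 129, 138, 122, 90, 58, 52, 53, 70, 89, 89, 88, 88, 90, 89, 91, 91, 88, 89]
170 [89, 89, 86, 62, 32, 40, 46, 51, 47, 49, 57, 84, 103, 119, 137, 137, 130, 84, 42, 35, 58, 70, 70, 69, 69, 73, 84, 90, 91, 92, 92, 90]
172 [77, 78, 70, 46, 27, 33, 40, 37, 40, 52, 80, 121, 134, 134, 134, 139, 132, 87, 58, 28, 29, 32, 31, 28, 28, 35, 56, 83, 92, 91, 93, 91]
174 [36, 34, 40, 46, 48, 45, 45, 44, 55, 100, 137, 144, 142, 137, 139, 139, 118, 64, 49, 58, 43, 39, 40, 37, 38, 36, 42, 53, 53, 51, 55, 53]
176 [43, 44, 45, 44, 44, 43, 43, 43, 51, 91, 128, 131, 129, 125, 135, 132, 100, 53, 44, 57, 54, 47, 45, 47, 45, 47, 45, 46, 45, 43, 45, 45]
```

Emit:
{"method": "arm_command", "body": {"linear": [[0,0,4],[0,0,4],[0,0,3],[0,0,3],[0,0,2],[0,0,0]], "twist": [0,0,0,0,0,0]}}

```text
t: 26.27
eef_pos: [0.5373, -0.3978, 0.0281]
orientation: [0.69, 0.724, -0.0, -0.001]
ft_force: [-0.2, 0.1, -0.4]
opening: 0.0103
finger_force: 29.9
```

```bash
python3 - <<'E'
from h import *
for i in range(3):grab_frame("side");st()
E
```

```text
t 26.32 p [ 537.4 -398.    28.3] yaw 92.8 F [-0.2  -0.17 -0.32] T [-0.016 -0.159  0.029] op 10.6 ff 29.9
t 26.37 p [ 537.6 -398.1   28.6] yaw 92.81 F [ 0.61 -0.12 -0.26] T [-0.016 -0.117 -0.051] op 10.7 ff 29.9
t 26.42 p [ 537.7 -398.1   28.8] yaw 92.81 F [0.6  0.21 0.81] T [-0.065 -0.073 -0.059] op 10.5 ff 29.9
```

Down among the notches with no contact force; lower on and release.

Emit:
{"method": "arm_command", "body": {"linear": [[0,0,1],[0,0,1],[0,0,0.5],[0,0,0]], "twist": [0,0,0,0]}}

```text
t: 26.75
eef_pos: [0.5377, -0.3982, 0.0267]
orientation: [0.69, 0.724, -0.0, 0.0]
ft_force: [-0.4, 0.0, 2.5]
opening: 0.0107
finger_force: 29.9
```

Emit:
{"method": "arm_command", "body": {"linear": [[0,0,0],[0,0,0],[0,0,0],[0,0,0],[0,0,0],[0,0,0]], "twist": [0,0,0,0,0,0], "jaw": 22}}

```text
t: 27.25
eef_pos: [0.5376, -0.398, 0.0261]
orientation: [0.69, 0.724, -0.0, -0.0]
ft_force: [0.3, 0.1, -0.2]
opening: 0.0222
finger_force: 0.0
```

Emit:
{"method": "arm_command", "body": {"linear": [[0,0,-15],[0,0,-20],[0,0,-25],[0,0,-30],[0,0,-30],[0,-30,0],[0,-30,0],[0,0,0]], "twist": [0,0,0,0,0,0,0,0]}}

```text
t: 27.92
eef_pos: [0.4735, -0.4009, 0.1466]
orientation: [0.69, 0.724, -0.001, -0.001]
ft_force: [1.7, -0.5, -0.4]
opening: 0.0221
finger_force: 0.0
```

```bash
python3 - <<'E'
from h import *
st();plan([(450,-200,170,90),(440,0,170,85)],32)
E
```

```text
t 27.92 p [ 473.5 -400.9  146.6] yaw 92.7 F [ 1.66 -0.49 -0.44] T [ 0.002 -0.143  0.007] op 22.1 ff 0.0
t 27.92 p [ 473.5 -400.9  146.6] yaw 92.7 F [ 1.66 -0.49 -0.44] T [ 0.002 -0.143  0.007] op 22.1 ff 0.0
[[28.8, -2.0, -3.3], [28.8, -2.2, -3.4], [28.8, -2.4, -3.3], [28.8, -2.6, -3.4], [28.8, -2.7, -3.3], [28.7, -3.0, -3.4], [28.8, -3.1, -3.3], [28.6, -1.4, -0.0]] [np.float64(0.4), np.float64(0.4), np.float64(0.4), np.float64(0.3), np.float64(0.4), np.float64(0.4), np.float64(0.4), np.float64(0.7)]
[[28.5, -1.8, -0.0], [28.5, -2.1, -0.0], [28.5, -2.5, -0.0], [28.5, -2.9, -0.0], [28.4, -3.2, -0.0], [28.4, -3.6, -0.0]] [np.float64(0.7), np.float64(0.7), np.float64(0.8), np.float64(0.7), np.float64(0.7), np.float64(0.7)]
end [440.   0. 170.] 85.0
```

Emit:
{"method": "arm_command", "body": {"linear": [[28.8,-2,-3.3],[28.8,-2.2,-3.3],[28.8,-2.4,-3.3],[28.8,-2.6,-3.3],[28.8,-2.7,-3.3],[28.7,-3,-3.3],[28.8,-3.1,-3.3],[28.6,-1.4,0]], "twist": [0.4,0.4,0.4,0.4,0.4,0.4,0.4,0.7]}}

```text
t: 28.58
eef_pos: [0.4527, -0.1702, 0.17]
orientation: [0.712, 0.703, 0.0, 0.001]
ft_force: [0.9, 1.2, -0.1]
opening: 0.0221
finger_force: 0.0
```

Emit:
{"method": "arm_command", "body": {"linear": [[28.5,-1.8,0],[28.5,-2.1,0],[28.5,-2.5,0],[28.5,-2.9,0],[28.4,-3.2,0],[28.4,-3.6,0]], "twist": [0.7,0.7,0.7,0.7,0.7,0.7], "jaw": 40}}

```text
t: 29.08
eef_pos: [0.4439, 0.0014, 0.1695]
orientation: [0.737, 0.676, 0.0, 0.0]
ft_force: [0.4, -0.2, 0.7]
opening: 0.04
finger_force: 0.0
```

```bash
python3 - <<'E'
from h import *
im=grab_frame("top");sd=grab_frame("side");st()
ends(im,'o',(310,150,412,235),.043)
c=im[:,:,0].astype(int)-im[:,:,2]
print('short')
# short blank on felt: saturated pixels on grey mat
H=hsv(im);m=cv2.inRange(H,(15,50,150),(35,255,255));k=np.zeros_like(m);k[183:205,118:212]=1;m*=k
cc=max(cv2.findContours(m,0,1)[0],key=cv2.contourArea)[:,0];print(cv2.boundingRect(cc))
kk=cv2.drawContours(np.zeros_like(m),[cc[:,None]],0,1,-1)
for u in range(cc[:,0].min(),cc[:,0].max()+1,6):
    v=np.where(kk[:,u])[0];print(u,v.min(),v.max(),(ray("top",[[u,v.mean()]],.0125)*1000).round(1).tolist())
r=cv2.inRange(H,(174,150,110),(180,255,255))|cv2.inRange(H,(0,200,110),(3,255,255));r*=k;ys,xs=np.where(r);print('wax',xs.min(),xs.max(),ys.mean(),ray("top",[[xs.max()+.5,ys.mean()],[cc[:,0].min()-.5,190]],.0125)*1000)
E
```

```text
t 29.18 p [443.5   3.1 169.4] yaw 85.31 F [ 0.23 -0.19 -0.76] T [-0.011 -0.12  -0.005] op 39.6 ff 0.0
310 192 192 [[544.6, -186.5]]
314 191 198 [[536.3, -198.9]]
318 193 197 [[534.4, -211.6]]
322 194 197 [[532.5, -224.2]]
326 194 221 [[486.7, -235.0]]
330 172 221 [[561.3, -250.9]]
334 174 220 [[516.6, -261.7]]
338 193 220 [[496.7, -273.6]]
342 193 220 [[495.9, -286.2]]
346 192 220 [[494.6, -298.9]]
350 192 198 [[531.9, -313.3]]
354 192 198 [[531.6, -326.1]]
358 192 198 [[531.2, -338.8]]
362 191 197 [[534.1, -351.7]]
366 191 197 [[533.8, -364.4]]
370 191 197 [[533.5, -377.1]]
374 191 196 [[534.8, -389.9]]
378 190 197 [[534.4, -402.6]]
382 191 193 [[538.9, -415.6]]
386 190 193 [[540.2, -428.4]]
390 190 192 [[541.5, -441.3]]
394 189 192 [[542.8, -454.1]]
398 189 192 [[542.4, -466.8]]
u range 310 400 [-185.75101342 -475.81215144]
short
(122, 188, 77, 10)
122 188 194 [[565.5, 422.0]]
128 189 194 [[563.4, 402.4]]
134 192 194 [[558.0, 382.8]]
140 192 195 [[555.8, 363.3]]
146 192 195 [[555.3, 343.7]]
152 192 194 [[556.5, 324.1]]
158 193 195 [[552.7, 304.6]]
164 194 196 [[549.0, 285.0]]
170 193 196 [[550.1, 265.4]]
176 193 195 [[551.3, 245.8]]
182 194 195 [[549.2, 226.3]]
188 194 196 [[547.0, 206.7]]
194 194 197 [[544.9, 187.2]]
wax 199 201 196.0 [[542.67867367 162.76852522]
 [568.79468551 423.64775931]]
```

```bash
python3 - <<'E'
from h import *
plan([(548,231,110,86.2),(548,231,30,86.2)],30)
E
```

```text
t 29.18 p [443.5   3.1 169.4] yaw 85.31 F [ 0.23 -0.19 -0.76] T [-0.011 -0.12  -0.005] op 39.6 ff 0.0
[[26.2, 9.5, 6.6], [26.1, 9.5, 6.6], [26.2, 9.6, 6.6], [26.1, 9.7, 6.6], [26.1, 9.7, 6.6], [26.1, 9.7, 6.6], [26.1, 9.8, 6.6], [26.1, 9.8, 6.6]] [np.float64(-0.1), np.float64(-0.1), np.float64(-0.1), np.float64(-0.1), np.float64(-0.1), np.float64(-0.1), np.float64(-0.1), np.float64(-0.1)]
[[26.0, 9.9, 6.6], [0.0, -0.0, 26.7], [0.0, -0.0, 26.6], [0.0, -0.0, 26.7]] [np.float64(-0.1), np.float64(0.0), np.float64(0.0), np.float64(0.0)]
end [548. 231.  30.] 86.21
```

Emit:
{"method": "arm_command", "body": {"linear": [[26.2,9.5,6.6],[26.2,9.5,6.6],[26.1,9.6,6.6],[26.1,9.7,6.6],[26.1,9.7,6.6],[26.1,9.7,6.6],[26.1,9.8,6.6],[26.1,9.8,6.6]], "twist": [-0.1,-0.1,-0.1,-0.1,-0.1,-0.1,-0.1,-0.1]}}

```text
t: 29.85
eef_pos: [0.5386, 0.2028, 0.116]
orientation: [0.732, 0.681, 0.0, 0.0]
ft_force: [0.7, 0.2, -0.0]
opening: 0.0398
finger_force: 0.0
```

Emit:
{"method": "arm_command", "body": {"linear": [[26,10,6.6],[0,0,20],[0,0,20],[0,0,20],[0,0,10],[0,0,0],[0,0,0]], "twist": [-0.1,0,0,0,0,0,0]}}

```text
t: 30.43
eef_pos: [0.5497, 0.2269, 0.0399]
orientation: [0.731, 0.682, -0.0, -0.0]
ft_force: [-0.1, -1.1, 0.4]
opening: 0.0401
finger_force: 0.0
```

```bash
python3 - <<'E'
from h import *
sd=grab_frame("side");im=grab_frame("top");st()
H=hsv(sd);m=cv2.inRange(H,(15,90,120),(32,255,255));k=np.zeros_like(m);k[262:384,200:256]=1;m*=k
c=max(cv2.findContours(m,0,1)[0],key=cv2.contourArea);print(cv2.boundingRect(c))
kk=cv2.drawContours(np.zeros_like(m),[c],0,1,-1)
for r in np.where(kk.any(1))[0][::12]:
    v=np.where(kk[r])[0];print(r,v.min(),v.max(),(ray("side",[[v.mean(),r]],.0105)*1000).round(1).tolist())
r=cv2.inRange(H,(174,150,110),(180,255,255))|cv2.inRange(H,(0,200,110),(3,255,255));k[250:270,200:256]=1;r*=k;ys,xs=np.where(r)
if len(xs):print('wax',xs.mean(),ys.min(),ys.max(),ray("side",[[xs.mean(),ys.mean()]],.0105)*1000)
E
```

```text
t 30.53 p [550.4 227.3  41.2] yaw 85.99 F [ 0.28 -0.2   0.92] T [-0.016 -0.105 -0.08 ] op 40.3 ff 0.0
(210, 271, 38, 105)
271 244 246 [[542.7, 171.7]]
283 240 245 [[543.7, 209.0]]
295 237 242 [[545.7, 243.9]]
307 234 239 [[547.6, 276.4]]
319 231 236 [[549.3, 306.8]]
331 228 234 [[550.0, 335.2]]
343 224 230 [[553.5, 362.2]]
355 221 228 [[554.0, 387.3]]
367 211 224 [[562.5, 411.9]]
wax 245.0 269 269 [[543.51091521 165.32508047]]
```

Emit:
{"method": "arm_command", "body": {"linear": [[2,-2.5,12],[0,0,12],[0,0,8],[0,0,3],[0,0,0],[0,0,0]], "twist": [0,0,0,0,0,0]}}

```text
t: 31.03
eef_pos: [0.5471, 0.2295, 0.005]
orientation: [0.731, 0.682, -0.0, 0.0]
ft_force: [-0.1, -0.3, 0.2]
opening: 0.0398
finger_force: 0.0
```

Emit:
{"method": "arm_command", "body": {"linear": [[0,0,0],[0,0,0]], "twist": [0,0]}}

```text
t: 31.2
eef_pos: [0.5473, 0.2296, 0.0054]
orientation: [0.731, 0.682, 0.0, 0.0]
ft_force: [-0.2, 0.3, 0.0]
opening: 0.0401
finger_force: 0.0
```

Emit:
{"method": "arm_command", "body": {"linear": [[0,0,0],[0,0,0],[0,0,0],[0,0,0],[0,0,0],[0,0,0],[0,0,0]], "twist": [0,0,0,0,0,0,0], "jaw": 0, "squeeze": 30}}

```text
t: 31.78
eef_pos: [0.5469, 0.2295, 0.0049]
orientation: [0.731, 0.682, -0.0, 0.0]
ft_force: [-0.4, 0.6, 1.0]
opening: 0.0107
finger_force: 30.0
```

Emit:
{"method": "arm_command", "body": {"linear": [[0,0,-10],[0,0,-20],[0,0,-25],[0,0,-30],[0,0,-30],[0,0,-30],[0,0,0],[0,0,0]], "twist": [0,0,0,0,0,0,0,0]}}

```text
t: 32.45
eef_pos: [0.5479, 0.2298, 0.1525]
orientation: [0.731, 0.682, 0.002, 0.001]
ft_force: [-0.1, -0.1, -0.6]
opening: 0.0106
finger_force: 30.0
```

```bash
python3 - <<'E'
from h import *
plan([(450,150,150,88),(432,-107,150,94.2),(432,-107,104,94.2)],29)
E
```

```text
t 32.45 p [547.9 229.8 152.5] yaw 86.01 F [-0.15 -0.09 -0.58] T [-0.013 -0.073 -0.032] op 10.6 ff 30.0
[[-17.3, -18.4, 0.5], [-17.1, -18.6, 0.5], [-17.1, -18.6, 0.5], [-16.9, -18.8, 0.5], [-16.7, -18.9, 0.5], [-28.6, -1.0, -0.0], [-28.6, -1.4, -0.0], [-28.6, -1.7, -0.0]] [np.float64(-0.4), np.float64(-0.4), np.float64(-0.4), np.float64(-0.4), np.float64(-0.4), np.float64(-0.7), np.float64(-0.7), np.float64(-0.7)]
[[-28.5, -2.0, -0.0], [-28.6, -2.4, -0.0], [-28.5, -2.7, -0.0], [-28.4, -3.1, -0.0], [-28.4, -3.4, -0.0], [-28.4, -3.7, -0.0], [-0.0, -0.0, 23.0], [-0.0, -0.0, 23.0]] [np.float64(-0.7), np.float64(-0.6), np.float64(-0.7), np.float64(-0.7), np.float64(-0.7), np.float64(-0.7), np.float64(0.0), np.float64(0.0)]
end [ 432. -107.  104.] 94.21
```

Emit:
{"method": "arm_command", "body": {"linear": [[-17.3,-18.4,0],[-17.1,-18.6,0],[-17.1,-18.6,0],[-16.9,-18.8,0],[-16.7,-18.9,0],[-28.6,-1,0],[-28.6,-1.4,0],[-28.6,-1.7,0]], "twist": [-0.4,-0.4,-0.4,-0.4,-0.4,-0.7,-0.7,-0.7]}}

```text
t: 33.12
eef_pos: [0.4415, 0.0632, 0.149]
orientation: [0.706, 0.708, -0.001, -0.001]
ft_force: [-0.7, -0.2, -1.2]
opening: 0.0104
finger_force: 30.0
```

Emit:
{"method": "arm_command", "body": {"linear": [[-28.5,-2,0],[-28.6,-2.4,0],[-28.5,-2.7,0],[-28.4,-3.1,0],[-28.4,-3.4,0],[-28.4,-3.7,0],[0,0,23],[0,0,23]], "twist": [-0.7,-0.6,-0.7,-0.7,-0.7,-0.7,0,0]}}

```text
t: 33.78
eef_pos: [0.431, -0.109, 0.1033]
orientation: [0.682, 0.732, 0.0, 0.001]
ft_force: [0.1, 0.9, -1.9]
opening: 0.0104
finger_force: 30.0
```

Emit:
{"method": "arm_command", "body": {"linear": [[0,0,0],[0,0,0]], "twist": [0,0]}}

```text
t: 33.95
eef_pos: [0.4296, -0.1067, 0.1028]
orientation: [0.681, 0.733, -0.001, -0.002]
ft_force: [0.6, -0.1, -0.1]
opening: 0.0104
finger_force: 30.0
```

```bash
python3 - <<'E'
from h import *
im=grab_frame("top");sd=grab_frame("side");st()
H=hsv(im);m=cv2.inRange(H,(15,60,170),(35,255,255));k=np.zeros_like(m);k[215:245,205:285]=1;m*=k
p=pose()[0];z=(p[2]+9)/1000
a=np.radians(94.2);
print('pred head',proj("top",[np.r_[(p[:2]+192*np.array([np.cos(a),np.sin(a)]))/1000,z]]))
for u in range(212,285,5):
    v=np.where(m[:,u])[0]
    if len(v):print(u,v.min(),v.max(),(ray("top",[[u,v.mean()]],z)*1000).round(1).tolist())
b=im[:,:,2].astype(int)
for r in range(226,240,2):print(r,b[r,210:232].tolist())
H=hsv(sd);m=cv2.inRange(H,(15,60,120),(35,255,255));m[:160]=0;m[:, :285]=0;m[:,350:]=0;m[240:]=0
ys,xs=np.where(m);print(cv2.boundingRect(max(cv2.findContours(m,0,1)[0],key=cv2.contourArea)))
plan([(582.5,-95.3,105,94.2)],25)
E
```

```text
t 34.05 p [ 431.3 -107.1  104.5] yaw 94.24 F [ 0.32 -0.01  0.09] T [-0.094 -0.145 -0.012] op 10.8 ff 30.0
pred head [[224.22561701 235.06964316]]
212 234 243 [[410.3, 120.8]]
217 215 244 [[435.4, 105.5]]
222 215 242 [[429.4, 90.8]]
227 215 241 [[433.1, 75.8]]
232 215 240 [[436.6, 60.9]]
237 215 240 [[434.7, 46.1]]
242 217 243 [[426.7, 31.4]]
247 216 233 [[435.9, 16.4]]
252 232 238 [[416.0, 2.0]]
257 230 232 [[426.8, -13.1]]
262 231 244 [[414.7, -27.6]]
267 229 231 [[429.1, -42.9]]
226 [202, 193, 42, 56, 85, 91, 86, 72, 74, 78, 90, 90, 87, 94, 95, 88, 71, 70, 69, 72, 68, 66]
228 [211, 223, 47, 105, 106, 102, 105, 118, 104, 94, 108, 114, 117, 108, 100, 106, 103, 99, 92, 98, 90, 90]
230 [208, 208, 44, 113, 104, 101, 106, 98, 127, 128, 106, 98, 101, 115, 165, 198, 185, 184, 177, 125, 93, 89]
232 [206, 143, 39, 86, 91, 92, 101, 105, 113, 115, 107, 103, 85, 80, 131, 192, 184, 185, 184, 185, 178, 177]
234 [188, 109, 120, 109, 113, 112, 119, 114, 109, 115, 117, 120, 128, 121, 135, 192, 179, 174, 175, 173, 174, 177]
236 [179, 59, 107, 103, 99, 107, 117, 130, 118, 125, 113, 108, 126, 128, 142, 191, 191, 193, 217, 208, 215, 207]
238 [226, 66, 122, 121, 119, 118, 121, 121, 121, 118, 132, 134, 137, 136, 125, 124, 111, 103, 103, 94, 93, 110]
(323, 160, 27, 75)
t 34.05 p [ 431.3 -107.1  104.5] yaw 94.24 F [ 0.32 -0.01  0.09] T [-0.094 -0.145 -0.012] op 10.8 ff 30.0
[[0.1, 21.7, -0.1], [0.1, 21.6, -0.1], [0.1, 21.7, -0.0], [0.0, 21.7, -0.1], [0.1, 21.6, -0.1], [0.1, 21.7, -0.1], [0.1, 21.6, -0.0]] [np.float64(0.0), np.float64(0.0), np.float64(0.0), np.float64(0.0), np.float64(0.0), np.float64(0.0), np.float64(0.0)]
end [582.5 -95.3 105. ] 94.24
```

Emit:
{"method": "arm_command", "body": {"linear": [[0,22,0],[0,22,0],[0,22,0],[0,21.7,0],[0,21.7,0],[0,21.7,0],[0,21,0],[0,0,0]], "twist": [0,0,0,0,0,0,0,0]}}

```text
t: 34.72
eef_pos: [0.5867, -0.0956, 0.1054]
orientation: [0.68, 0.733, 0.001, 0.002]
ft_force: [-0.3, 0.1, -0.8]
opening: 0.0105
finger_force: 30.0
```

```bash
python3 - <<'E'
from h import *
im=grab_frame("top");sd=grab_frame("side");st()
b=im[:,:,2].astype(int);r=im[:,:,0].astype(int)
for u in (230,236,240,246,250):
    col=im[174:194,u].astype(int);print(u,(col[:,0]).tolist())
print('pins mid row 183.4@240')
E
```

```text
t 34.82 p [583.2 -95.5 104.6] yaw 94.29 F [ 0.06 -0.52 -0.36] T [-0.054 -0.153  0.017] op 10.7 ff 30.0
230 [150, 144, 130, 130, 140, 119, 255, 255, 255, 255, 172, 123, 123, 136, 154, 170, 174, 184, 177, 146]
236 [97, 100, 99, 98, 86, 78, 255, 255, 255, 181, 82, 94, 97, 95, 99, 97, 95, 100, 92, 87]
240 [93, 97, 96, 88, 232, 255, 255, 255, 255, 119, 3, 17, 1, 225, 224, 86, 80, 105, 100, 94]
246 [102, 96, 95, 82, 140, 255, 255, 255, 161, 78, 99, 107, 50, 57, 53, 97, 95, 95, 98, 93]
250 [99, 100, 89, 71, 255, 255, 255, 255, 132, 89, 96, 108, 60, 64, 63, 64, 64, 70, 63, 63]
pins mid row 183.4@240
```

```bash
cat > sx.py <<'E'
from h import *
def sidex(sd,z,col):
    w=sd.astype(int)
    if col=='o': m=((w[:,:,0]-w[:,:,1]>70)&(w[:,:,0]>110))
    else: m=((w[:,:,0]-w[:,:,2]>45)&(w[:,:,0]>185)&(w[:,:,1]>140))
    out=[]
    for r in range(190,226,3):
        xs=np.where(m[r,225:262])[0]+225
        if len(xs)==0: continue
        q=ray("side",[[xs.min()-.5,r],[xs.max()+.5,r]],z)*1000
        out.append((r,xs.min(),xs.max(),q.mean(0).round(1).tolist(),round(q[0,0]-q[1,0],1)))
    for o in out:print(*o)
E
python3 - <<'E'
from sx import *
sidex(np.load('s1.npy'),.0925,'o');print()
sd=grab_frame("side");st();sidex(sd,.1133,'p')
E
```

```text
190 241 244 [576.0, -45.9] 10.8
193 240 244 [575.4, -31.2] 13.3
196 240 243 [574.9, -16.9] 10.5
199 239 243 [574.3, -2.9] 13.0
202 240 243 [571.2, 10.5] 10.3
205 239 243 [570.7, 23.8] 12.7
208 239 242 [570.2, 36.8] 10.0
211 238 242 [569.8, 49.6] 12.4
214 238 242 [568.1, 61.9] 12.2
217 238 242 [566.4, 73.9] 12.1
220 237 241 [567.2, 86.0] 12.0
223 234 241 [569.2, 97.9] 18.9

t 34.87 p [582.5 -95.6 104.5] yaw 94.27 F [-0.04 -0.42 -1.01] T [-0.062 -0.111 -0.006] op 10.5 ff 30.0
190 239 243 [575.5, -14.0] 12.9
193 239 243 [573.6, 0.0] 12.8
196 239 243 [571.8, 13.6] 12.6
199 238 243 [571.2, 27.1] 15.0
202 237 242 [571.9, 40.4] 14.8
205 237 242 [570.2, 53.1] 14.6
208 237 242 [568.5, 65.5] 14.5
211 234 241 [571.6, 78.1] 19.1
214 231 241 [573.4, 90.3] 25.9
217 231 241 [571.7, 101.9] 25.6
220 234 240 [567.8, 113.0] 16.1
223 258 260 [516.0, 118.5] 6.8
```

Emit:
{"method": "arm_command", "body": {"linear": [[0,-0.7,0],[0,0,4],[0,0,5],[0,0,5],[0,0,4],[0,0,2],[0,0,1],[0,0,0]], "twist": [0,0,0,0,0,0,0,0]}}

```text
t: 35.53
eef_pos: [0.5819, -0.0961, 0.0825]
orientation: [0.681, 0.733, -0.0, -0.0]
ft_force: [-1.1, -0.2, 0.1]
opening: 0.0106
finger_force: 30.0
```

```bash
python3 - <<'E'
from h import *
st();im=grab_frame("top");sd=grab_frame("side");np.save('s2.npy',sd);np.save('t2.npy',im)
for r in range(178,187):print(r,im[r,212:232,0].tolist())
for u in(233,235,237,239):print(u,sd[210:236,u,0].tolist())
E
```

```text
t 35.53 p [581.9 -96.1  82.5] yaw 94.21 F [-1.08 -0.2   0.12] T [-0.07  -0.082  0.027] op 10.6 ff 30.0
178 [117, 110, 123, 133, 136, 135, 133, 141, 135, 129, 128, 124, 133, 129, 136, 137, 138, 136, 139, 135]
179 [223, 255, 125, 148, 146, 145, 139, 126, 114, 123, 174, 217, 247, 136, 134, 141, 140, 145, 143, 141]
180 [227, 255, 139, 165, 154, 149, 134, 201, 255, 255, 255, 255, 255, 255, 124, 103, 105, 118, 125, 124]
181 [130, 133, 146, 157, 155, 137, 136, 200, 255, 255, 255, 255, 255, 255, 255, 255, 230, 87, 116, 120]
182 [132, 122, 142, 150, 134, 121, 124, 159, 255, 255, 255, 255, 255, 255, 255, 255, 255, 255, 255, 182]
183 [129, 129, 127, 139, 128, 124, 113, 141, 254, 255, 255, 255, 254, 255, 255, 255, 255, 255, 255, 255]
184 [153, 156, 156, 156, 154, 160, 158, 139, 235, 255, 255, 255, 255, 255, 255, 255, 255, 255, 255, 255]
185 [163, 169, 174, 172, 163, 156, 152, 135, 239, 255, 255, 255, 255, 255, 255, 255, 255, 255, 255, 255]
186 [161, 175, 171, 168, 158, 144, 142, 129, 251, 255, 255, 255, 255, 255, 255, 255, 247, 181, 158, 153]
233 [69, 76, 80, 73, 67, 61, 61, 59, 95, 178, 249, 255, 255, 255, 255, 255, 252, 188, 93, 68, 72, 72, 73, 71, 76, 88]
235 [220, 217, 212, 165, 84, 38, 71, 162, 236, 249, 251, 252, 253, 255, 255, 255, 252, 198, 98, 66, 72, 72, 74, 71, 76, 87]
237 [124, 126, 127, 119, 129, 158, 225, 254, 255, 252, 251, 250, 251, 253, 254, 254, 248, 188, 97, 65, 68, 74, 72, 72, 76, 83]
239 [255, 255, 255, 255, 255, 255, 253, 253, 252, 252, 252, 252, 252, 254, 255, 255, 255, 234, 148, 105, 87, 79, 74, 75, 73, 83]
```

Emit:
{"method": "arm_command", "body": {"linear": [[0,0,0],[0,0,0],[0,0,0],[0,0,0],[0,0,0],[0,0,0],[0,0,0],[0,0,0]], "twist": [0,0,0,0,0,0,0,0], "jaw": 19}}

```text
t: 36.3
eef_pos: [0.582, -0.0961, 0.0829]
orientation: [0.681, 0.733, -0.0, 0.0]
ft_force: [0.2, -1.3, 0.2]
opening: 0.0192
finger_force: 0.0
```

Emit:
{"method": "arm_command", "body": {"linear": [[0,0,3.5],[0,0,3.5],[0,0,0],[0,0,0],[0,0,0],[0,0,0],[0,0,0],[0,0,0]], "twist": [0,0,0,0,0,0,0,0]}}

```text
t: 36.97
eef_pos: [0.5821, -0.0962, 0.076]
orientation: [0.681, 0.733, 0.0, 0.0]
ft_force: [-0.9, 0.2, -1.6]
opening: 0.0193
finger_force: 0.0
```

```bash
python3 - <<'E'
from h import *
st();im=grab_frame("top");sd=grab_frame("side")
for r in range(178,187):print(r,im[r,212:232,0].tolist())
for u in(233,235,237,239):print(u,sd[210:236,u,0].tolist())
E
```

```text
t 36.97 p [582.1 -96.2  76. ] yaw 94.21 F [-0.93  0.23 -1.64] T [ 0.063 -0.064  0.024] op 19.3 ff 0.0
178 [115, 110, 126, 134, 135, 133, 134, 135, 129, 120, 118, 122, 121, 120, 129, 133, 133, 137, 136, 143]
179 [224, 255, 124, 142, 152, 144, 135, 127, 173, 249, 255, 255, 255, 223, 126, 141, 139, 147, 141, 140]
180 [226, 255, 140, 163, 157, 151, 136, 180, 255, 255, 255, 255, 255, 255, 255, 111, 102, 110, 122, 119]
181 [127, 137, 142, 156, 150, 139, 136, 162, 255, 255, 255, 255, 255, 255, 255, 255, 255, 184, 116, 111]
182 [128, 125, 134, 150, 131, 123, 123, 112, 239, 255, 255, 255, 255, 255, 255, 255, 255, 255, 255, 255]
183 [132, 124, 134, 139, 127, 126, 118, 105, 218, 255, 254, 254, 254, 255, 255, 255, 255, 255, 255, 255]
184 [151, 146, 162, 157, 158, 160, 160, 147, 235, 255, 255, 255, 255, 255, 255, 255, 255, 255, 255, 255]
185 [164, 167, 175, 174, 158, 149, 144, 139, 251, 255, 255, 255, 255, 255, 255, 255, 255, 255, 255, 255]
186 [154, 171, 171, 168, 158, 143, 140, 128, 244, 255, 255, 255, 255, 248, 224, 166, 152, 147, 156, 144]
233 [69, 77, 77, 75, 65, 56, 96, 191, 250, 255, 255, 255, 255, 255, 247, 143, 77, 68, 72, 73, 72, 73, 75, 71, 77, 86]
235 [218, 218, 210, 163, 88, 113, 209, 253, 253, 250, 250, 252, 254, 255, 248, 154, 75, 67, 71, 72, 69, 73, 73, 73, 75, 88]
237 [133, 139, 150, 159, 197, 244, 253, 252, 250, 247, 246, 249, 252, 254, 246, 166, 80, 66, 73, 73, 74, 74, 73, 75, 74, 86]
239 [253, 253, 252, 252, 252, 252, 251, 250, 250, 250, 248, 251, 254, 255, 255, 218, 150, 135, 132, 106, 90, 81, 71, 71, 74, 87]
```

Emit:
{"method": "arm_command", "body": {"linear": [[0,0,0],[0,0,0],[0,0,0],[0,0,0],[2,0,-0.2],[3,0,-0.2],[3,0,-0.2],[0,0,0]], "twist": [0,0,0,0,0,0,0,0], "jaw": 0, "squeeze": 15}}

```text
t: 37.73
eef_pos: [0.5813, -0.0874, 0.0765]
orientation: [0.68, 0.733, 0.0, -0.0]
ft_force: [-0.8, -0.7, 0.2]
opening: 0.0106
finger_force: 15.0
```

Emit:
{"method": "arm_command", "body": {"linear": [[0,0,0],[0,0,0],[0,0,0],[0,0,0],[0,0,0],[0,0,0],[0,0,0],[0,0,0]], "twist": [0,0,0,0,0,0,0,0], "jaw": 19}}

```text
t: 38.4
eef_pos: [0.5814, -0.0882, 0.0765]
orientation: [0.681, 0.733, -0.0, 0.0]
ft_force: [-0.4, -0.1, 0.2]
opening: 0.019
finger_force: 0.0
```

Emit:
{"method": "arm_command", "body": {"linear": [[0,0,0],[0,0,0],[0,0,0],[0,0,0],[0,0,0],[0,0,0],[0,0,0],[0,0,0]], "twist": [0,0,0,0,0,0,0,0]}}

```text
t: 39.07
eef_pos: [0.5814, -0.0881, 0.0765]
orientation: [0.681, 0.733, -0.0, 0.0]
ft_force: [-0.0, 0.6, -0.3]
opening: 0.0191
finger_force: 0.0
```

```bash
cat >> h.py <<'E'
def tip2():
    im=grab_frame("top");sd=grab_frame("side");st()
    def cross(p,lo=150):
        p=p.astype(float);i=np.where(p>230)[0].max();return i+(p[i]-lo)/(p[i]-p[i+1]) if p[i+1]<lo else i+1+(p[i+1]-lo)/(p[i+1]-p[i+2])
    v=np.mean([cross(sd[205:242,u,0])+205 for u in(233,235,237)])
    us=[]
    for r in(182,183,184):
        p=im[r,195:240,0].astype(float);i=np.where(p>200)[0];i=i[i>np.where(p<170)[0].max() if False else 0];j=[k for k in i if k+3<len(p) and p[k:k+4].min()>200][0];us.append(195+j-(p[j]-195)/(p[j]-p[j-1]+1e-6)*1.0)
    u=np.mean(us);y=ray("top",[[u,183]],.0855)[0,1]
    a,b=ray("side",[[235,v]],.07)[0,1],ray("side",[[235,v]],.09)[0,1]
    print('head y',round(y*1000,1),'mid',round((y*1000+14)/.9973-130,1),'v',round(v,2),'bottom z',round((.07+(y-a)/(b-a)*.02)*1000,1))
E
python3 -c "
from h import *
tip2()"
```

```text
t 39.17 p [581.4 -88.1  76.5] yaw 94.21 F [-0.02  0.35  0.03] T [-0.046 -0.14   0.014] op 19.0 ff 0.0Traceback (most recent call last):
  File "<string>", line 3, in <module>
    tip2()
    ~~~~^^
  File "h.py", line 84, in tip2
    p=im[r,195:240,0].astype(float);i=np.where(p>200)[0];i=i[i>np.where(p<170)[0].max() if False else 0];j=[k for k in i if k+3<len(p) and p[k:k+4].min()>200][0];us.append(195+j-(p[j]-195)/(p[j]-p[j-1]+1e-6)*1.0)
                                                                                                                       ^
TypeError: 'numpy.int64' object is not iterable
```

```bash
sed -i 's/i=i\[i>np.where(p<170)\[0\].max() if False else 0\];//' h.py; python3 -c "
from h import *
tip2()
sd=grab_frame('side')
for u in(233,235,237):print(u,sd[215:240,u,0].tolist())"
```

```text
t 39.27 p [581.5 -88.2  76.5] yaw 94.21 F [ 0.88  0.58 -0.24] T [-0.006 -0.132 -0.047] op 19.0 ff 0.0
head y 106.6 mid -9.1 v 231.73 bottom z 72.4
233 [65, 63, 68, 68, 66, 64, 64, 95, 168, 246, 255, 255, 255, 255, 255, 255, 229, 115, 64, 73, 85, 90, 86, 76, 66]
235 [40, 53, 81, 91, 87, 107, 194, 255, 255, 255, 253, 253, 253, 253, 254, 255, 230, 119, 64, 71, 86, 89, 86, 72, 67]
237 [133, 155, 181, 205, 228, 254, 255, 255, 253, 251, 250, 250, 249, 251, 253, 253, 229, 127, 72, 71, 83, 90, 80, 74, 68]
```

Emit:
{"method": "arm_command", "body": {"linear": [[0,0,0],[0,0,0],[0,0,0],[0,0,0],[-2,0,-0.1],[-2,0,-0.2],[0,0,0]], "twist": [0,0,0,0,0,0,0], "jaw": 0}}

```text
t: 39.9
eef_pos: [0.5818, -0.0926, 0.0768]
orientation: [0.681, 0.733, -0.0, 0.0]
ft_force: [0.2, 0.2, -0.4]
opening: 0.0106
finger_force: 15.0
```

Emit:
{"method": "arm_command", "body": {"linear": [[0,0,0],[0,0,0],[0,0,0],[0,0,0],[0,0,0],[0,0,0],[0,0,0],[0,0,0]], "twist": [0,0,0,0,0,0,0,0], "jaw": 19}}

```text
t: 40.57
eef_pos: [0.5817, -0.0921, 0.0768]
orientation: [0.681, 0.733, -0.0, -0.0]
ft_force: [0.7, 0.1, 0.4]
opening: 0.0189
finger_force: 0.0
```

Emit:
{"method": "arm_command", "body": {"linear": [[0,0,0],[0,0,0],[0,0,0],[0,0,0],[0,0,0],[0,0,0],[0,0,0],[0,0,0]], "twist": [0,0,0,0,0,0,0,0]}}

```text
t: 41.23
eef_pos: [0.5817, -0.0921, 0.0768]
orientation: [0.681, 0.733, -0.0, 0.0]
ft_force: [0.4, -1.1, 0.2]
opening: 0.0192
finger_force: 0.0
```

```bash
python3 -c "
from h import *
tip2()"
```

```text
t 41.33 p [581.7 -92.2  76.8] yaw 94.21 F [ 0.06 -1.04 -0.26] T [-0.04  -0.16  -0.004] op 19.4 ff 0.0
head y 102.3 mid -13.4 v 228.53 bottom z 78.7
```

Emit:
{"method": "arm_command", "body": {"linear": [[0,0,-10],[0,0,-15],[0,0,-20],[0,0,-25],[0,0,0]], "twist": [0,0,0,0,0]}}

```text
t: 41.75
eef_pos: [0.5843, -0.0928, 0.1525]
orientation: [0.681, 0.733, 0.002, 0.004]
ft_force: [0.6, 0.2, 1.3]
opening: 0.0194
finger_force: 0.0
```

```bash
python3 - <<'E'
from h import *
tip2()
plan([(440,-103,147,94.2),(440,-24.5,147,94.2)],29)
E
```

```text
t 41.85 p [582.4 -92.3 148.4] yaw 94.21 F [ 0.11 -0.05 -0.31] T [ 0.008 -0.099  0.016] op 18.9 ff 0.0
head y 102.5 mid -13.2 v 228.51 bottom z 78.9
t 41.85 p [582.4 -92.3 148.4] yaw 94.21 F [ 0.11 -0.05 -0.31] T [ 0.008 -0.099  0.016] op 18.9 ff 0.0
[[-0.0, -28.6, 0.3], [-0.1, -28.5, 0.3], [-0.0, -28.6, 0.3], [-0.1, -28.5, 0.2], [-0.0, -28.6, 0.3], [26.1, 1.9, 0.0], [26.1, 2.0, 0.0], [26.1, 1.9, 0.0]] [np.float64(0.0), np.float64(0.0), np.float64(0.0), np.float64(0.0), np.float64(0.0), np.float64(0.0), np.float64(0.0), np.float64(0.0)]
end [440.  -24.5 147. ] 94.21
```

Emit:
{"method": "arm_command", "body": {"linear": [[0,-28.5,0],[0,-28.5,0],[0,-28.5,0],[0,-28.5,0],[0,-28.5,0],[26,2,0],[26,2,0],[26,2,0]], "twist": [0,0,0,0,0,0,0,0], "jaw": 0}}

```text
t: 42.52
eef_pos: [0.4388, -0.0239, 0.1463]
orientation: [0.682, 0.732, -0.0, -0.001]
ft_force: [0.6, 0.1, -0.7]
opening: 0.0001
finger_force: 0.0
```

Emit:
{"method": "arm_command", "body": {"linear": [[0,0,24],[0,0,24],[0,0,24],[0,0,15],[0,0,8],[0,0,7],[0,0,6],[0,0,3]], "twist": [0,0,0,0,0,0,0,0]}}

```text
t: 43.18
eef_pos: [0.4393, -0.0243, 0.0355]
orientation: [0.681, 0.733, -0.0, -0.001]
ft_force: [-4.0, 0.8, 5.7]
opening: 0.0002
finger_force: 2.5
```

Emit:
{"method": "arm_command", "body": {"linear": [[0,0,1],[0,0,1],[0,0,0],[0,0,0]], "twist": [0,0,0,0]}}

```text
t: 43.52
eef_pos: [0.4399, -0.0244, 0.0342]
orientation: [0.681, 0.733, 0.0, 0.0]
ft_force: [-4.2, 0.3, 5.3]
opening: 0.0002
finger_force: 2.5
```

Emit:
{"method": "arm_command", "body": {"linear": [[0,0,1.5],[0,0,1.5],[0,0,1],[0,0,0],[0,0,0]], "twist": [0,0,0,0,0]}}

```text
t: 43.93
eef_pos: [0.44, -0.0244, 0.0304]
orientation: [0.681, 0.733, 0.0, 0.0]
ft_force: [-4.4, 1.1, 7.9]
opening: 0.0007
finger_force: 3.8
```

Emit:
{"method": "arm_command", "body": {"linear": [[0,0,1],[0,0,0.6],[0,0,0],[0,0,0],[0,0,0],[0,0,0]], "twist": [0,0,0,0,0,0]}}

```text
t: 44.43
eef_pos: [0.44, -0.0244, 0.0294]
orientation: [0.681, 0.733, 0.0, 0.0]
ft_force: [-5.9, 0.2, 13.9]
opening: 0.0003
finger_force: 7.3
```

```bash
python3 - <<'E'
from h import *
tip2()
sd=grab_frame('side');dn=np.load('dn.npy').astype(int);up=np.load('up.npy').astype(int)
r=np.s_[178:200,236:247]
yl=lambda a:np.argwhere(((a[:,:,0]>180)&(a[:,:,1]>130)&(a[:,:,2]<110))[165:200,225:243]).mean(0)
w=sd.astype(int);print(sd[183:202:2,230:242].tolist()[::3]);print(dn[183:202:2,230:242].tolist()[::3])
# green rocker pixels, not blank-coloured
g=lambda a:np.argwhere(((a[:,:,1]>a[:,:,0]+25))[170:205,222:240]).mean(0)
print(g(up),g(dn),g(w))
E
```

```text
t 44.53 p [440.  -24.4  29.4] yaw 94.22 F [-6.66  0.99 14.71] T [ 0.075  0.966 -0.024] op 0.4 ff 7.3
head y 102.6 mid -13.1 v 228.57 bottom z 78.8
[[[108, 69, 42], [99, 63, 41], [99, 63, 38], [111, 68, 40], [123, 78, 47], [121, 77, 49], [101, 64, 40], [101, 62, 37], [135, 81, 45], [171, 97, 48], [180, 104, 51], [229, 154, 73]], [[86, 87, 58], [95, 95, 63], [109, 102, 66], [114, 107, 67], [106, 101, 65], [94, 94, 61], [100, 99, 70], [137, 138, 114], [197, 178, 143], [233, 182, 101], [238, 185, 68], [245, 197, 71]], [[117, 87, 54], [127, 100, 60], [111, 92, 56], [88, 79, 49], [101, 84, 54], [116, 92, 57], [108, 92, 57], [75, 74, 53], [92, 86, 52], [184, 138, 60], [247, 189, 72], [249, 201, 75]], [[80, 51, 32], [72, 47, 29], [59, 40, 24], [62, 39, 25], [86, 65, 48], [136, 120, 102], [179, 169, 154], [189, 180, 166], [194, 175, 157], [234, 189, 134], [253, 213, 110], [253, 220, 111]]]
[[[109, 70, 44], [99, 63, 39], [101, 63, 40], [113, 71, 45], [125, 79, 47], [117, 76, 45], [102, 66, 42], [104, 67, 41], [131, 78, 43], [174, 100, 50], [180, 100, 47], [194, 90, 35]], [[90, 90, 60], [95, 95, 63], [111, 103, 67], [117, 107, 69], [104, 97, 62], [90, 87, 56], [106, 101, 70], [145, 140, 117], [204, 186, 150], [237, 188, 108], [240, 186, 67], [246, 202, 75]], [[115, 91, 55], [125, 99, 63], [110, 89, 55], [93, 81, 52], [103, 86, 55], [115, 93, 57], [114, 96, 62], [74, 77, 54], [90, 88, 56], [188, 143, 62], [250, 194, 71], [249, 198, 73]], [[83, 53, 34], [68, 44, 27], [61, 39, 26], [63, 41, 27], [89, 67, 51], [139, 122, 104], [182, 172, 156], [187, 180, 165], [190, 164, 144], [194, 109, 71], [216, 80, 20], [215, 74, 5]]]
[21.55045872  3.93577982] [23.96899225  5.62015504] [24.203125  5.515625]
```

Emit:
{"method": "arm_command", "body": {"linear": [[0,0,0.5],[0,0,0],[0,0,0],[0,0,0],[0,0,-5],[0,0,-5],[0,0,-5],[0,0,-10]], "twist": [0,0,0,0,0,0,0,0]}}

```text
t: 45.25
eef_pos: [0.4407, -0.0245, 0.053]
orientation: [0.681, 0.733, 0.0, 0.001]
ft_force: [0.2, 1.3, 0.4]
opening: 0.0002
finger_force: 0.1
```

Emit:
{"method": "arm_command", "body": {"linear": [[0,0,-20],[0,0,-25],[0,0,-25],[0,0,-25],[0,0,0],[0,0,0]], "twist": [0,0,0,0,0,0]}}

```text
t: 45.75
eef_pos: [0.4413, -0.0247, 0.1491]
orientation: [0.681, 0.733, 0.001, 0.002]
ft_force: [-0.3, 0.1, 0.2]
opening: 0.0004
finger_force: 0.0
```

```bash
python3 - <<'E'
from h import *
tip2()
plan([(440,-103,147,94.2),(582,-92.3,147,94.2)],29)
E
```

```text
t 45.85 p [439.7 -24.4 147.3] yaw 94.2 F [ 0.39 -0.19 -0.19] T [-0.056 -0.077  0.006] op 0.5 ff 0.0
head y 102.6 mid -13.1 v 228.52 bottom z 78.9
t 45.85 p [439.7 -24.4 147.3] yaw 94.2 F [ 0.39 -0.19 -0.19] T [-0.056 -0.077  0.006] op 0.5 ff 0.0
[[-26.1, -1.8, 0.1], [-26.2, -1.9, 0.1], [-26.1, -1.8, 0.1], [0.0, 28.5, -0.0], [0.1, 28.5, -0.0], [0.0, 28.4, -0.0], [0.1, 28.5, -0.0], [0.0, 28.5, -0.0]] [np.float64(0.0), np.float64(0.0), np.float64(0.0), np.float64(0.0), np.float64(0.0), np.float64(0.0), np.float64(0.0), np.float64(0.0)]
end [582.  -92.3 147. ] 94.2
```

Emit:
{"method": "arm_command", "body": {"linear": [[-26.1,-1.8,0],[-26.1,-1.8,0],[-26.1,-1.8,0],[0,28.5,0],[0,28.5,0],[0,28.5,0],[0,28.5,0],[0,28.5,0]], "twist": [0,0,0,0,0,0,0,0], "jaw": 32}}

```text
t: 46.52
eef_pos: [0.583, -0.0923, 0.1459]
orientation: [0.681, 0.732, -0.001, -0.001]
ft_force: [0.9, -0.6, 0.2]
opening: 0.032
finger_force: 0.0
```

Emit:
{"method": "arm_command", "body": {"linear": [[0,0,0],[0,0,0],[0,0,20],[0,0,20],[0,0,20],[0,0,10],[0,0,0],[0,0,0]], "twist": [0,0,0,0,0,0,0,0]}}

```text
t: 47.18
eef_pos: [0.5816, -0.0925, 0.0776]
orientation: [0.681, 0.732, -0.0, -0.001]
ft_force: [-0.3, -0.1, 0.4]
opening: 0.0317
finger_force: 0.0
```

Emit:
{"method": "arm_command", "body": {"linear": [[0,0,0],[0,0,0],[0,0,0],[0,0,0],[0,0,0],[0,0,0]], "twist": [0,0,0,0,0,0], "jaw": 0, "squeeze": 30}}

```text
t: 47.68
eef_pos: [0.5827, -0.0925, 0.0782]
orientation: [0.681, 0.733, 0.0, 0.001]
ft_force: [0.5, -1.0, 0.0]
opening: 0.0108
finger_force: 30.0
```

Emit:
{"method": "arm_command", "body": {"linear": [[0,0,-10],[0,0,-11],[0,0,0]], "twist": [0,0,0]}}

```text
t: 47.93
eef_pos: [0.5838, -0.0928, 0.1015]
orientation: [0.681, 0.733, 0.001, 0.002]
ft_force: [1.1, -1.2, -0.8]
opening: 0.0104
finger_force: 30.0
```

```bash
python3 - <<'E'
from h import *
tip2()
E
```

```text
t 48.03 p [582.9 -92.5  99.7] yaw 94.21 F [ 0.35 -0.12  0.01] T [-0.073 -0.108 -0.035] op 10.7 ff 30.0
head y 103.2 mid -12.4 v 221.45 bottom z 100.9
```

```bash
python3 - <<'E'
from h import *
plan([(432,-103,99,94.2),(432,-103,135,94.2),(490.5,-403,135,92.8)],28)
E
```

```text
t 48.03 p [582.9 -92.5  99.7] yaw 94.21 F [ 0.35 -0.12  0.01] T [-0.073 -0.108 -0.035] op 10.7 ff 30.0
[[0.1, -25.2, 0.1], [0.1, -25.2, 0.1], [0.1, -25.2, 0.2], [0.1, -25.2, 0.1], [0.1, -25.2, 0.1], [0.1, -25.2, 0.1], [0.0, -0.0, -18.0], [0.0, -0.0, -18.0]] [np.float64(0.0), np.float64(0.0), np.float64(0.0), np.float64(0.0), np.float64(0.0), np.float64(0.0), np.float64(0.0), np.float64(0.0)]
[[-27.6, 3.3, 0.0], [-27.6, 3.3, 0.0], [-27.5, 3.5, 0.0], [-27.6, 3.5, 0.0], [-27.6, 3.5, 0.0], [-27.5, 3.6, 0.0], [-27.6, 3.7, 0.0], [-27.5, 3.7, 0.0]] [np.float64(0.1), np.float64(0.2), np.float64(0.1), np.float64(0.1), np.float64(0.1), np.float64(0.2), np.float64(0.1), np.float64(0.1)]
[[-27.5, 3.8, 0.0], [-27.5, 3.9, 0.0], [-27.5, 3.9, 0.0]] [np.float64(0.2), np.float64(0.1), np.float64(0.1)]
end [ 490.5 -403.   135. ] 92.81
```

Emit:
{"method": "arm_command", "body": {"linear": [[0,-20,0],[0,-25,0],[0,-26,0],[0,-26,0],[0,-27,0],[0,-27,0],[0,0,-18],[0,0,-18]], "twist": [0,0,0,0,0,0,0,0]}}

```text
t: 48.7
eef_pos: [0.4292, -0.1029, 0.1342]
orientation: [0.681, 0.732, -0.001, -0.002]
ft_force: [0.8, 0.2, -0.4]
opening: 0.0105
finger_force: 30.0
```

Emit:
{"method": "arm_command", "body": {"linear": [[-27.6,3.3,0],[-27.6,3.3,0],[-27.5,3.5,0],[-27.6,3.5,0],[-27.6,3.5,0],[-27.5,3.6,0],[-27.6,3.7,0],[-27.5,3.7,0]], "twist": [0.1,0.2,0.1,0.1,0.1,0.2,0.1,0.1]}}

```text
t: 49.37
eef_pos: [0.4741, -0.3229, 0.1344]
orientation: [0.687, 0.727, -0.0, -0.0]
ft_force: [-0.1, -0.1, -0.4]
opening: 0.0105
finger_force: 30.0
```

Emit:
{"method": "arm_command", "body": {"linear": [[-27.5,3.8,0],[-27.5,3.9,0],[-27.5,3.9,0],[0,0,25],[0,0,25],[0,0,20],[0,0,0],[0,0,0]], "twist": [0.2,0.1,0.1,0,0,0,0,0]}}

```text
t: 50.03
eef_pos: [0.4896, -0.4028, 0.0637]
orientation: [0.69, 0.724, 0.0, -0.001]
ft_force: [-0.1, -0.8, -0.2]
opening: 0.0108
finger_force: 30.0
```

```bash
python3 - <<'E'
from h import *
st();im=grab_frame("top");sd=grab_frame("side");p,y,_=pose()
z=(p[2]+7.3+5.5)/1000;a=np.radians(y);ax=np.array([np.cos(a),np.sin(a)])
print(proj("top",[np.r_[(p[:2]+195.6*ax)/1000,z]]))
for u in(318,322,326,330,334,338):
    c=im[200:222,u].astype(int);print(u,(c[:,2]).tolist())
for r in(207,208,209,210):print(r,im[r,306:326,2].tolist())
w=sd.astype(int)
print('pred side col for slot line near comb', proj("side",[[.4834,-.245,z],[.4834,-.245,.04]]))
for r in range(152,176,3):print(r,w[r,262:292,2].tolist())
E
```

```text
t 50.03 p [ 489.6 -402.8   63.7] yaw 92.81 F [-0.06 -0.85 -0.21] T [-0.026 -0.133 -0.004] op 10.8 ff 30.0
[[319.86593617 211.38071524]]
318 [51, 62, 83, 60, 51, 45, 50, 59, 54, 62, 64, 47, 54, 63, 66, 65, 59, 56, 51, 54, 55, 68]
322 [37, 76, 74, 74, 70, 59, 201, 172, 165, 193, 178, 170, 183, 98, 70, 72, 67, 56, 63, 38, 52, 95]
326 [64, 130, 130, 124, 117, 99, 88, 136, 172, 155, 165, 171, 186, 71, 94, 89, 88, 89, 94, 92, 85, 102]
330 [128, 134, 181, 186, 204, 165, 101, 88, 74, 178, 170, 172, 227, 64, 44, 70, 182, 228, 220, 181, 158, 87]
334 [52, 51, 50, 55, 56, 45, 45, 47, 34, 231, 170, 174, 101, 41, 53, 57, 55, 59, 53, 56, 42, 52]
338 [91, 96, 96, 96, 59, 50, 54, 53, 64, 175, 171, 181, 46, 43, 57, 55, 55, 56, 53, 57, 51, 46]
207 [61, 57, 61, 57, 58, 59, 63, 56, 60, 64, 60, 46, 59, 82, 164, 175, 172, 171, 167, 171]
208 [53, 56, 58, 52, 43, 54, 57, 52, 53, 54, 56, 58, 54, 72, 127, 181, 165, 170, 164, 170]
209 [59, 60, 61, 53, 55, 54, 64, 59, 71, 70, 73, 64, 62, 74, 131, 192, 193, 180, 174, 142]
210 [56, 56, 58, 59, 58, 59, 60, 68, 67, 58, 59, 60, 64, 71, 116, 150, 178, 180, 175, 165]
p
[... 445 characters left out ...]
9, 116, 109, 66, 34, 33, 46, 60, 69, 76, 78, 75]
161 [60, 54, 40, 21, 12, 18, 29, 34, 43, 60, 63, 57, 60, 58, 58, 60, 67, 82, 109, 112, 98, 58, 36, 33, 46, 62, 70, 67, 54, 60]
164 [63, 53, 37, 20, 18, 23, 31, 33, 47, 60, 64, 62, 56, 56, 66, 82, 97, 109, 111, 108, 98, 61, 39, 38, 39, 56, 68, 60, 51, 63]
167 [58, 54, 32, 18, 14, 24, 30, 36, 49, 62, 61, 57, 57, 83, 119, 127, 123, 119, 114, 118, 106, 68, 39, 35, 38, 44, 64, 60, 64, 81]
170 [64, 51, 27, 12, 11, 39, 101, 149, 111, 91, 92, 94, 91, 90, 97, 87, 88, 85, 95, 93, 82, 54, 34, 36, 47, 65, 79, 69, 54, 55]
173 [88, 61, 29, 7, 32, 82, 132, 134, 126, 129, 131, 129, 133, 133, 117, 81, 69, 67, 59, 51, 45, 50, 56, 87, 123, 137, 134, 116, 75, 56]
```

Emit:
{"method": "arm_command", "body": {"linear": [[0,0,10],[0,0,8],[0,0,5],[0,0,4],[0,0,3],[0,0,1.5],[0,0,0],[0,0,0]], "twist": [0,0,0,0,0,0,0,0]}}

```text
t: 50.8
eef_pos: [0.4903, -0.4035, 0.0333]
orientation: [0.69, 0.724, -0.0, 0.0]
ft_force: [0.6, -0.2, -0.6]
opening: 0.0109
finger_force: 30.0
```

Emit:
{"method": "arm_command", "body": {"linear": [[0,0,1],[0,0,1],[0,0,0.5],[0,0,0]], "twist": [0,0,0,0]}}

```text
t: 51.13
eef_pos: [0.4903, -0.4035, 0.0309]
orientation: [0.69, 0.724, -0.0, 0.0]
ft_force: [0.2, -0.1, -0.8]
opening: 0.0106
finger_force: 30.0
```

Emit:
{"method": "arm_command", "body": {"linear": [[0,0,0.5],[0,0,0],[0,0,0],[0,0,0],[0,0,0],[0,0,0],[0,0,0],[0,0,0]], "twist": [0,0,0,0,0,0,0,0], "jaw": 20}}

```text
t: 51.8
eef_pos: [0.4902, -0.4035, 0.0303]
orientation: [0.69, 0.724, -0.0, 0.0]
ft_force: [0.2, 0.1, 0.4]
opening: 0.0201
finger_force: 0.0
```

Emit:
{"method": "arm_command", "body": {"linear": [[0,0,-10],[0,0,-15],[0,0,-25],[0,0,-30],[0,0,-30],[0,-30,-10],[0,-30,0],[0,0,0]], "twist": [0,0,0,0,0,0,0,0]}}

```text
t: 52.47
eef_pos: [0.4266, -0.4067, 0.1521]
orientation: [0.69, 0.724, -0.001, -0.0]
ft_force: [1.4, -0.9, 0.3]
opening: 0.0199
finger_force: 0.0
```

```bash
python3 - <<'E'
from h import *
plan([(440,-120,170,92)],32)
E
```

```text
t 52.47 p [ 426.6 -406.7  152.1] yaw 92.71 F [ 1.37 -0.89  0.31] T [-0.026 -0.126 -0.035] op 19.9 ff 0.0
[[31.7, 3.0, -2.0], [31.8, 2.9, -2.0], [31.8, 2.9, -2.0], [31.7, 2.9, -2.0], [31.8, 2.8, -1.9], [31.7, 2.8, -2.0], [31.8, 2.7, -2.0], [31.8, 2.6, -2.0]] [np.float64(0.1), np.float64(0.1), np.float64(0.0), np.float64(0.1), np.float64(0.1), np.float64(0.1), np.float64(0.1), np.float64(0.0)]
[[31.8, 2.7, -2.0]] [np.float64(0.1)]
end [ 440. -120.  170.] 92.01
```

Emit:
{"method": "arm_command", "body": {"linear": [[31.7,3,-2],[31.8,2.9,-2],[31.8,2.9,-2],[31.7,2.9,-2],[31.8,2.8,-2],[31.7,2.8,-2],[31.8,2.7,-2],[31.8,2.6,-2]], "twist": [0,0,0,0,0,0,0,0]}}

```text
t: 53.13
eef_pos: [0.4406, -0.1499, 0.1669]
orientation: [0.69, 0.724, 0.0, 0.0]
ft_force: [0.9, 0.4, 1.3]
opening: 0.0201
finger_force: 0.0
```

```bash
python3 - <<'E'
from h import *
im=grab_frame("top");sd=grab_frame("side");st()
a=cv2.resize(im[150:235,300:415,::-1],(800,591),interpolation=cv2.INTER_CUBIC);b=cv2.resize(sd[135:190,225:305,::-1],(400,275))
a[-275:,-400:]=b if False else a[-275:,-400:]
c=np.vstack([cv2.resize(a,(480,355)),np.zeros((1,480,3),np.uint8)]);b=cv2.resize(b,(320,220));c2=np.zeros((356,320,3),np.uint8);c2[:220]=b
cv2.imwrite('pics/z.png',np.hstack([c,c2]))
E
```

```text
t 53.23 p [ 440.4 -147.6  167.1] yaw 93.03 F [-0.31 -1.01  0.41] T [-0.015 -0.07  -0.018] op 20.0 ff 0.0
```

View pics/z.png

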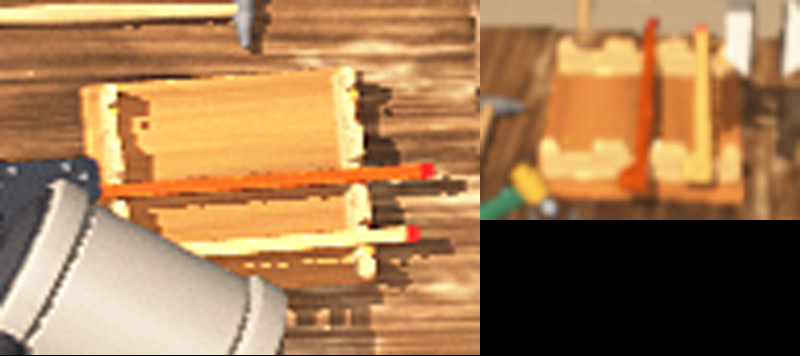

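```bash
python3 - <<'E'
from h import *
im=grab_frame("top");sd=grab_frame("side");up=np.load('up.npy')
for r in(189,190,191,204,205,206,207):print(r,im[r,390:410,0].tolist(),im[r,390:410,1].tolist())
z=.0375
ray_=lambda u,v:(ray("top",[[u,v]],z)*1000).round(1)
for u in(399,400,401,402,403,404):print(u,ray_(u,190),ray_(u,206))
w=sd.astype(int)
for u in(279,280,281):print(u,w[160:188,u].tolist())
E
```

```text
189 [76, 77, 117, 113, 118, 163, 241, 241, 250, 255, 255, 255, 255, 255, 197, 206, 202, 192, 181, 192] [62, 56, 69, 62, 53, 89, 135, 141, 148, 144, 113, 49, 51, 61, 138, 152, 148, 131, 130, 134]
190 [255, 255, 255, 255, 255, 255, 255, 252, 250, 251, 254, 253, 255, 252, 209, 217, 207, 186, 177, 183] [130, 130, 119, 121, 124, 122, 115, 116, 115, 109, 90, 35, 46, 69, 155, 165, 153, 127, 122, 128]
191 [255, 255, 253, 252, 250, 250, 249, 251, 251, 252, 252, 255, 255, 252, 202, 242, 227, 204, 183, 171] [122, 119, 113, 114, 111, 114, 112, 112, 116, 123, 111, 38, 39, 47, 130, 196, 166, 146, 127, 116]
204 [75, 128, 173, 235, 238, 255, 255, 255, 255, 255, 204, 146, 156, 154, 152, 162, 155, 153, 152, 150] [38, 78, 117, 166, 168, 201, 255, 99, 40, 53, 81, 101, 106, 101, 103, 110, 103, 97, 97, 96]
205 [255, 255, 255, 255, 255, 255, 255, 255, 255, 255, 242, 182, 200, 197, 194, 189, 193, 191, 190, 187] [255, 255, 255, 255, 255, 255, 255, 155, 44, 57, 83, 141, 143, 142, 140, 130, 128, 129, 132, 127]
206 [255, 255, 255, 255, 255, 255, 255, 255, 255, 255, 255, 181, 192, 195, 194, 185, 186, 190, 185, 1
[... 1236 characters left out ...]
216, 110], [252, 216, 110], [251, 213, 107], [248, 206, 103], [248, 207, 102], [252, 214, 108], [253, 208, 105], [217, 152, 75], [146, 87, 42], [184, 103, 48], [219, 129, 62], [204, 117, 55], [156, 90, 48], [110, 69, 42], [103, 65, 40]]
281 [[250, 199, 99], [250, 200, 99], [250, 199, 98], [250, 197, 98], [249, 198, 97], [251, 204, 100], [253, 208, 106], [253, 213, 107], [253, 211, 107], [251, 209, 105], [252, 207, 106], [251, 207, 101], [251, 207, 104], [251, 209, 106], [251, 210, 107], [251, 209, 104], [249, 208, 102], [249, 206, 102], [253, 212, 109], [251, 201, 100], [212, 148, 72], [146, 87, 44], [185, 105, 51], [221, 130, 59], [213, 123, 59], [168, 97, 51], [115, 70, 42], [104, 69, 41]]
```

Emit:
{"method": "arm_command", "body": {"linear": [[32,0,0],[32,0,0],[32,0,0],[32,0,0],[32,0,0],[0,0,0]], "twist": [0,0,0,0,0,0]}}

```text
t: 53.83
eef_pos: [0.4323, 0.0113, 0.1663]
orientation: [0.689, 0.725, 0.0, -0.001]
ft_force: [0.1, -1.2, 1.1]
opening: 0.0199
finger_force: 0.0
```

```bash
python3 - <<'E'
from h import *
im=grab_frame("top");st()
for r in(190,192,194,196,208,209,210,211):print(r,im[r,304:328].tolist().__str__() if 0 else (im[r,304:328,0].astype(int)-im[r,304:328,2]).tolist(), im[r,304:328,1].tolist())
for u in(310,311,316,317,318,319):print(u,(ray("top",[[u,194],[u,209]],.043)*1000).round(1).tolist())
print((ray("top",[[403.5,190],[400.5,206]],.043)*1000).round(1).tolist())
E
```

```text
t 53.88 p [432.8   9.3 166.3] yaw 92.96 F [ 0.01 -1.4  -0.16] T [-0.03  -0.104 -0.008] op 20.1 ff 0.0
190 [82, 80, 84, 78, 75, 76, 71, 62, 53, 62, 55, 58, 67, 76, 87, 78, 92, 162, 159, 160, 154, 121, 103, 80] [96, 89, 91, 91, 93, 86, 93, 92, 85, 82, 80, 78, 81, 86, 96, 91, 95, 151, 187, 178, 183, 211, 228, 247]
192 [81, 76, 81, 77, 72, 66, 130, 226, 215, 213, 216, 218, 209, 183, 63, 64, 80, 157, 146, 165, 146, 121, 112, 107] [91, 90, 87, 87, 84, 78, 95, 119, 129, 125, 121, 127, 139, 94, 66, 91, 94, 153, 217, 184, 194, 211, 204, 224]
194 [92, 88, 92, 91, 88, 82, 108, 208, 192, 205, 200, 208, 207, 207, 215, 214, 215, 197, 210, 209, 197, 206, 215, 208] [101, 104, 101, 97, 108, 102, 103, 118, 152, 141, 134, 130, 106, 115, 116, 123, 116, 128, 121, 125, 132, 142, 152, 122]
196 [78, 84, 80, 88, 82, 82, 85, 157, 208, 207, 203, 211, 209, 214, 209, 212, 213, 217, 216, 211, 212, 217, 217, 215] [82, 82, 96, 94, 102, 106, 102, 87, 125, 128, 127, 122, 127, 119, 126, 122, 127, 124, 117, 132, 124, 127, 125, 124]
208 [75, 72, 75, 72, 67, 69, 70, 75, 72, 77, 68, 75, 67, 84, 140, 63, 76, 85, 88, 83, 69
[... 334 characters left out ...]
7]
210 [81, 86, 74, 79, 72, 75, 74, 77, 79, 83, 77, 82, 75, 103, 144, 95, 113, 102, 75, 80, 79, 85, 80, 86] [94, 96, 92, 84, 92, 87, 90, 94, 103, 99, 105, 102, 88, 111, 212, 255, 241, 245, 253, 252, 252, 251, 252, 252]
211 [70, 72, 74, 74, 75, 76, 76, 81, 78, 74, 75, 74, 73, 104, 135, 76, 78, 80, 78, 84, 77, 76, 76, 78] [87, 81, 84, 83, 99, 98, 101, 99, 107, 98, 89, 85, 77, 106, 222, 255, 255, 253, 254, 254, 255, 255, 255, 255]
310 [[538.2, -186.2], [490.5, -184.4]]
311 [[538.1, -189.4], [490.5, -187.6]]
316 [[537.7, -205.3], [490.1, -203.4]]
317 [[537.7, -208.5], [490.0, -206.6]]
318 [[537.6, -211.7], [489.9, -209.8]]
319 [[537.5, -214.9], [489.8, -212.9]]
[[543.6, -484.4], [492.9, -471.9]]
```

```bash
python3 -c "
from workcell import workorder
print(workorder.close_job())"
```

```text
the job is handed in; nothing more can be done
None
```

I balanced both blanks on the mat (middle, then short; the long one was absent) and pressed each at its balance point. Both are in their rack slots, centred to about 3 mm, the pedal is back up and the job is handed in, but the ink marks never showed in the camera pictures.

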